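Take down the gluing press and lay out the mended spectacle frame

TASK

The cement in the bridge of the brown frame front has set: take the gluing press apart from the top and put every part away upright. The small brass weight goes into the small cup with red felt, the larger dark steel weight into the larger cup with green felt, the aluminium press block lengthwise into the saddles of its wooden rest, and the mended frame front lengthwise along the middle of the felt cushion in the job tray. Do not drop the frame front.

Things in the scene. Friction and masses are not known exactly. Their poses are not given: they have to be found in the camera images.
- glue_press: Gluing press, fixed: dark blue base plate 140 (x) x 120 (y) x 8 mm. Origin: centre of its underside on the table. A raised pad 34 (x) x 116 (y) mm, top 14 mm above the table, carries the frame front. Two upright steel guide pins, diameter 7 mm, stand at x = -55 and +55 mm, y = 0, and end 42 mm above the table. The four loose parts start stacked at its middle with their axes along its own: frame front, press block, steel weight, brass weight.
- frame_front: Brown spectacle frame front without temples, lying flat: 46 (x) x 132 (y, its length) mm, solid height 9 mm (hinges at the ends 11 mm), about 30 g. Origin: centre of its underside; starts 14 mm above the table on the press pad, which is narrower than the frame, so fingers can reach down to its underside at both long sides at the middle, between the guide pins.
- press_block: Aluminium press block with a strip of cork under it, 134 (x, its length) x 40 (y) x 14 (z) mm, about 0.18 kg. Origin: centre of its underside; starts flat across the bridge of the frame front, 23 mm above the table, with its two 15 mm through holes (at x = -55 and +55 mm) over the guide pins, which stand 5 mm above its top: lift it straight up by at least 25 mm.
- steel_weight: Dark steel disc weight, diameter 38 mm, height 22 mm, flat top, about 0.19 kg. Origin: centre of its underside; starts on the press block, 37 mm above the table.
- brass_weight: Brass weight: body of diameter 28 mm and height 18 mm, with a knob of diameter 13 mm on top up to 29 mm; about 0.10 kg. Origin: centre of its underside; starts on the steel weight, 59 mm above the table.
- brass_cup: Smaller turned wooden cup with red felt, fixed, home of the brass weight: outer diameter 62 mm, round recess of diameter 42 mm, floor 8 mm and rim 12 mm above the table. Origin: centre of its underside.
- steel_cup: Larger turned wooden cup with green felt, fixed, home of the steel weight: outer diameter 72 mm, round recess of diameter 52 mm, floor 8 mm and rim 12 mm above the table. Origin: centre of its underside.
- block_rest: Wooden rest with two saddles, fixed, home of the press block: base 124 (x) x 72 (y) x 6 mm; saddles 26 mm long centred at x = -46 and +46 mm, their seats 10 mm above the table, between cheeks that rise to 17 mm and leave 56 mm in y. The block lies along x; between the saddles (66 mm) there is free room for fingers beside the block. Origin: centre of its underside.
- job_tray: Shallow grey-green job tray, fixed, home of the frame front: 110 (x) x 170 (y) mm, rim 8 mm high, with a grey felt cushion 42 (x) x 120 (y) mm in its middle, top 11 mm above the table. The frame front lies on the cushion, its length along y. Origin: centre of its underside.

How it is judged:
By the outcome, as a careful person would: the job done as asked, in the order asked, and still so for the second after the job is handed in, with the robot touching nothing.
It also fails if it takes over 109 s, if anything falls off the work surface, if the arm or the gripper's body presses on something with over 40 N, if the wrist force passes 120 N, or if a joint passes its speed limit or range.

ROBOT

A 6-joint arm with a two-finger parallel gripper is mounted at the origin on a cart in front of the work surface, level with it; the furniture and walls round the work are solid. World frame = base frame: x ahead of the robot, y to its left, z up, the work surface at z = 0. Lengths are in m, angles in rad, forces in N, time in s.
With the tool pointing down it reaches from about 0.35 to 0.975 m from the base axis. Payload 4.9 kg.
Tool frame: the origin (TCP) lies on the centre line of the jaws, within the pads' length; the fingertips stand 11 mm ahead of it and the grasp point (between the pads) lies 8 mm behind it (manip.finger_overhang is the distance from the TCP to the fingertips, in m); y points along the fingers, z is the direction in which the jaws open and shut, and the axes are right-handed (so a half turn about y gives the same grasp; the last joint's range is limited). The gripper opens to 85 mm and grips with 20 to 120 N. Pads are 22 mm wide; open, the fingers measure 114 mm over their backs; the gripper's body (76 mm by 85 mm) begins 54 mm behind the grasp point. The pads swing forward as they close: fully open they stand 13 mm farther back than shut.
Start: joints at [1.101, 0.053, 1.613, -0, 1.476, -0.119], TCP at [0.215, 0.587, 0.242] pointing down, gripper open.
Joint ranges: [-3.01, 3.01], [-1.01, 2.22], [0.06, 2.58], [-1.02, 4.17], [0.09, 2.62], [-3.14, 3.14]. Speed limits (rad/s): [2.57, 2.57, 3.14, 3.14, 3.14, 3.14].

INTERFACE

Orientations are given as a unit quaternion [w, x, y, z].
In Python, from plant import readout, cams, workorder, manip gives the robot as it stands.
- The arm moves only by the tool play_rows, never from a script. Its arguments are lists of equal length, an entry for each row: "slide": the shift along the tool's x, y, z in cm, a list of three; "yaw": the turn about the tool's y in degrees; "grip": the closure, from -1 (fully open) to 1 (shut), so that 0 is half open. In form: {"slide": [[x, y, z], ...], "yaw": [yaw, ...], "grip": [grip, ...]}. A call has 1 to 12 rows; each row shifts and turns the commanded pose from where the row before left it, along the tool's axes as they then stand; what a row does not reach is not made up. A row lasts 1/10 s, in which the tool goes at most 50 mm and 8.59 degrees, less where a joint would pass 70% of its speed; a pose out of reach is approached as far as the arm can. A call with a gripper value outside its range is refused whole. The fingers move at their own pace and stop on an object; the grip force is fixed at half the most. Time passes only in rows, so rows that do not move let the fingers close. It gives the time, the measured TCP pose, the force and the opening at its end, in the units of the state.
- readout.state(): the state, without advancing time (a new reading comes with each control period).
- cams.grab_frame(name): name is "scene" or "top"; returns a dict with "image" (420x560x3 uint8, red, green, blue), "mtx" (3x3 intrinsics, pixels), "R" (3x3) and "t" (3): a world point X has camera coordinates R X + t. Camera axes: x right, y down, z forward; pixel columns grow to the right and rows downward; lengths in m; the calibration is good to about 2 mm. A picture is of the moment at which its call begins. There is no depth.
- workorder.job_done(): hands the job in, once; it reports no verdict.
The state is a dict: "time": time; "joint_pos": joint angles; "joint_vel": joint speeds; "joint_efforts": joint torques, N m; "tool_pos": TCP position; "tool_rot": TCP orientation; "contact_force": force on the tool from outside, world axes, zero at the start; "ft_torque": the same for the moment, N m; "gripper_width": opening from 0.0 (shut) to 1.0 (fully open).
Only numpy, scipy, OpenCV 4.12 (cv2) and the standard library are available. Lean on these libraries where they do the work, as an engineer would, in place of code of your own. Each camera call takes 0.05 s, during which the arm holds its last target.

## Working session

There is one attempt and no reset: what is moved stays moved. The work goes in short steps, Python scripts to look and compute and a tool call to move; the robot and the scene stay as the last step left them, time stands still between calls to the robot, and variables do not carry over. Pictures are saved under pics/ and viewed, and the job is handed in when it is done.

Besides the shell and the picture viewer there is one more tool, called after ">>>" as name(argument=value, ...) on one line, values as JSON. play_rows: Moves the arm, as the interface text tells. Its arguments: {"type":"object","properties":{"slide":{"type":"array","items":{"type":"array","items":{"type":"number"}}},"yaw":{"type":"array","items":{"type":"number"}},"grip":{"type":"array","items":{"type":"number"}}},"required":["slide","yaw","grip"]}

```bash
mkdir -p pics; python3 - <<'E'
from plant import readout,cams,manip
import cv2,pickle
s=readout.state()
for k,v in s.items(): print(k,v)
print(manip.finger_overhang)
for n in("scene","top"):
    f=cams.grab_frame(n); cv2.imwrite(f"pics/{n}0.png",f["image"][:,:,::-1]); pickle.dump(f,open(f"{n}0.pkl","wb"));print(n,f["mtx"].tolist(),f["R"].round(4).tolist(),f["t"])
E
```

```text
time 0.0
joint_pos [ 1.10099735e+00  5.33674220e-02  1.61429511e+00 -3.15728139e-06
  1.47600598e+00 -1.19025904e-01]
joint_vel [ 0.00012013  0.00071977 -0.00034842 -0.0006095  -0.00050827  0.00018885]
joint_efforts [ 1.45741476e-03 -3.93678761e+01 -3.70178175e+01 -2.64452234e-05
  6.89784836e-03  2.08265000e-06]
tool_pos [0.21450577 0.58639515 0.24105579]
tool_rot [-0.69555615  0.69696149 -0.12359392  0.12317011]
contact_force [ 0.51122934 -0.58764442 -0.48746984]
ft_torque [-0.0202643  -0.00614939 -0.00589233]
gripper_width 0.998252642648484
0.011
scene [[530.2644209828392, 0.0, 278.9116155433786], [0.0, 530.2644209828392, 200.87856312082155], [0.0, 0.0, 1.0]] [[0.5239, -0.8517, -0.0104], [-0.4363, -0.2578, -0.8621], [0.7316, 0.4561, -0.5067]] [-0.38161635  0.2761365   0.59608846]
top [[507.2033716234946, 0.0, 282.3091185853464], [0.0, 507.2033716234946, 197.83081989864118], [0.0, 0.0, 1.0]] [[-0.0222, -0.9997, -0.0091], [-0.9862, 0.0234, -0.1642], [0.1643, 0.0053, -0.9864]] [-0.0643501   0.56313583  1.17868997]
```

View pics/scene0.png

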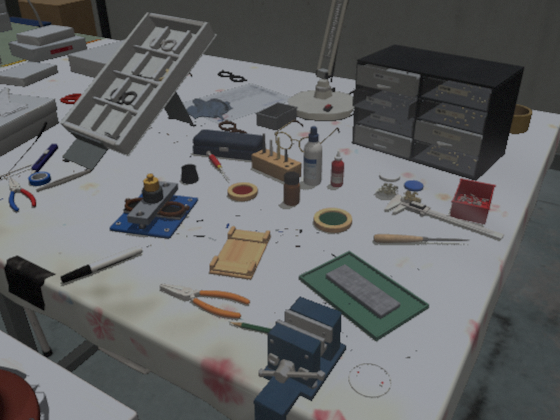

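View pics/top0.png

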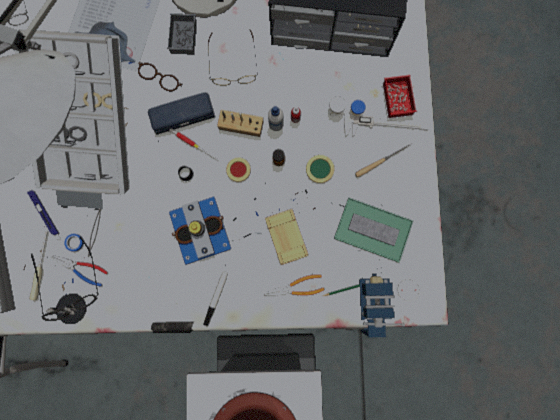

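The scene view shows the press at about (155,205), red cup (243,191), green cup (333,219), rest (241,251) and tray (363,291). In the top view they are at (200,230), (238,169), (320,169), (287,236) and (373,230). Next I'll crop and measure each one.

```bash
python3 - <<'E'
import pickle,cv2,numpy as np
f=pickle.load(open("top0.pkl","rb"))["image"][:,:,::-1]
c=f[140:280,150:430]; cv2.imwrite("pics/topc.png",cv2.resize(c,None,fx=2.85,fy=2.85,interpolation=cv2.INTER_CUBIC))
f=pickle.load(open("scene0.pkl","rb"))["image"][:,:,::-1]
c=f[160:260,100:290]; cv2.imwrite("pics/scenec.png",cv2.resize(c,None,fx=4,fy=4,interpolation=cv2.INTER_CUBIC))
E
```

```text
(no output)
```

View pics/topc.png

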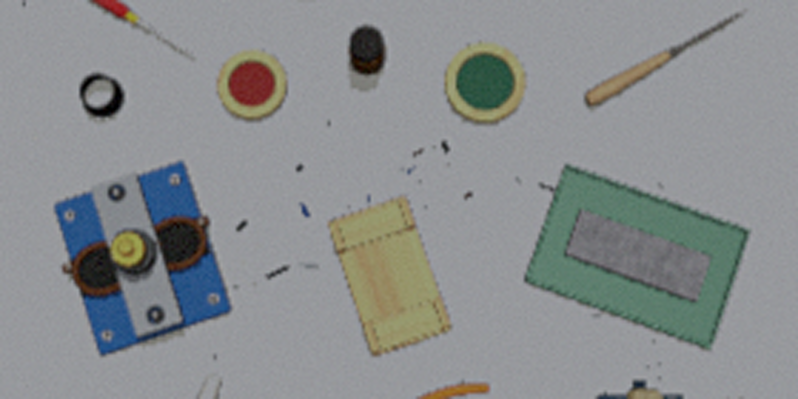

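View pics/scenec.png

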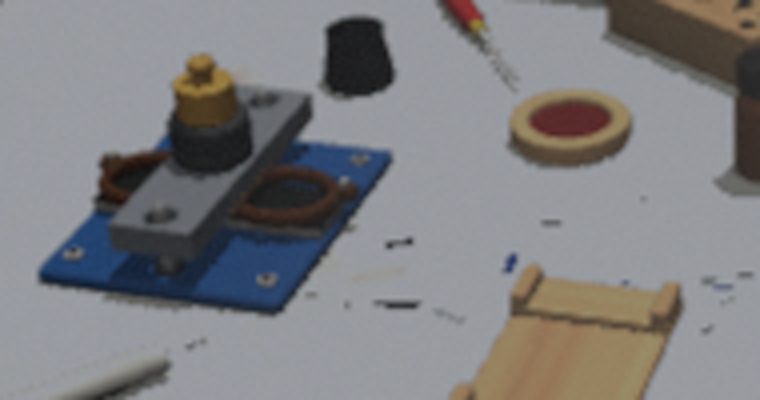

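```bash
cat > h.py <<'E'
import pickle,cv2,numpy as np
def ray(f,px,z):
    px=np.atleast_2d(np.asarray(px,float)); K=f["mtx"];R=np.array(f["R"]);t=np.array(f["t"])
    d=np.c_[px,np.ones(len(px))]@np.linalg.inv(K).T@R; o=-R.T@t
    return o+d*((z-o[2])/d[:,2])[:,None]
def proj(f,X):
    c=np.atleast_2d(X)@np.array(f["R"]).T+f["t"]; p=c@f["mtx"].T; return p[:,:2]/p[:,2:]
def mask(f,lo,hi,box):
    hsv=cv2.cvtColor(cv2.cvtColor(f["image"],cv2.COLOR_RGB2BGR),cv2.COLOR_BGR2HSV)
    m=cv2.inRange(hsv,lo,hi); k=np.zeros_like(m); x0,y0,x1,y1=box; k[y0:y1,x0:x1]=m[y0:y1,x0:x1]; return k
def big(m,n=1):
    cs=cv2.findContours(m,cv2.RETR_EXTERNAL,cv2.CHAIN_APPROX_NONE)[0]
    return sorted(cs,key=cv2.contourArea)[-n:]
def rect(f,pts,z):
    w=ray(f,pts.reshape(-1,2),z)[:,:2]; (c,s,a)=cv2.minAreaRect((w*1000).astype(np.float32)); return np.round(c,1),np.round(s,1),round(a,1)
E
python3 - <<'E'
from h import *
B={"top":dict(press=(160,185,245,275),red=(222,150,255,190),green=(300,150,340,190),rest=(255,200,318,275),tray=(325,190,420,270)),
"scene":dict(press=(100,180,205,245),red=(220,175,265,205),green=(308,200,360,240),rest=(205,222,275,280),tray=(295,245,430,335))}
C=dict(press=((100,120,40),(125,255,255),.008),red=((0,110,40),(8,255,255),.008),redrim=None,green=((60,90,20),(90,255,255),.008),
 rest=((10,50,90),(32,255,255),.006),tray=((60,60,40),(90,255,255),.008))
for n in B:
    f=pickle.load(open(n+"0.pkl","rb"))
    for k,b in B[n].items():
        lo,hi,z=C[k]; m=mask(f,lo,hi,b)
        cs=big(m,4 if k=="press" else 1); pts=np.concatenate([c for c in cs if cv2.contourArea(c)>15])
        print(n,k,*rect(f,pts,z))
        if k in("red","green"):
            m=mask(f,(12,40,90),(35,255,255),b); print("   rim",*rect(f,big(m)[0],.012))
        if k=="tray":
            sub=f["image"]
            m2=np.zeros(m.shape,np.uint8); cv2.drawContours(m2,[cv2.convexHull(pts)],-1,255,-1); m2=cv2.erode(m2,np.ones((5,5)))&~m
            m2=cv2.morphologyEx(m2,cv2.MORPH_OPEN,np.ones((3,3))); print("   cushion",*rect(f,big(m2)[0],.011))
    if n=="top":
        print("pin/hole mid", ray(f,np.array([[116,192],[155,315]])/2.85+[150,140],.039).round(4).tolist(), "brass knob", ray(f,np.array([[127,246]])/2.85+[150,140],.088).round(4))
    else: print("holes",ray(f,np.array([[265,98],[160,215]])/4+[100,160],.037).round(4).tolist(),"knob",ray(f,np.array([[200,64]])/4+[100,160],.086).round(4))
E
```

```text
top press [492.6 129.4] [137.3 117. ] 17.7
top red [644.2  34. ] [37.9 36.1] 88.6
   rim [642.1  32.5] [60.  58.8] 43.6
top green [ 640.4 -173.5] [45.3 43.7] 88.6
   rim [ 639.6 -172. ] [67.7 69.4] 88.3
top rest [471.9 -84.3] [122.3  71.7] 17.8
top tray [ 484.2 -298.4] [167.1 108. ] 68.2
   cushion [ 484.2 -299.1] [122.1  45.1] 68.5
pin/hole mid [[0.5445, 0.1455, 0.039], [0.4394, 0.1119, 0.039]] brass knob [[0.4926 0.127  0.088 ]]
scene press [488.2 128.5] [142.5 118.6] 17.7
scene red [647.6  38.8] [29.3 37.2] 30.5
   rim [641.3  34.4] [62.9 59.8] 57.9Traceback (most recent call last):
  File "<stdin>", line 10, in <module>
ValueError: need at least one array to concatenate
```

```bash
cat >> h.py <<'E'
from scipy.spatial.transform import Rotation as Ro
def go(x,y,z,jaw=None):
    from plant import readout
    s=readout.state(); q=s["tool_rot"]; R=Ro.from_quat([q[1],q[2],q[3],q[0]]).as_matrix()
    d=(np.array([x,y,z])-s["tool_pos"]); a=np.degrees(np.arctan2(R[1,2],R[0,2]))
    print("t",round(s["time"],2),"pos",np.round(s["tool_pos"],4),"jaw",round(a,2),"q6",round(s["joint_pos"][5],2),"w mm",round(s["gripper_width"]*85,1),"F",np.round(s["contact_force"],1))
    print("R",R.round(3).tolist()); print("slide cm now-axes",(R.T@d*100).round(2))
    if jaw is not None:
        e=(a-jaw+90)%180-90; print("yaw needed (tool y down, + => jaw angle decreases)",round(e,2))
        R2=R@Ro.from_euler("y",e,degrees=True).as_matrix(); print("jaw after",np.degrees(np.arctan2(R2[1,2],R2[0,2])).round(2),"slide after yaw",(R2.T@d*100).round(2))
E
sed -i 's/cs=big(m,4/cs=big(m,4/' h.py
python3 - <<'E'
from h import *
go(.492,.1285,.15,107.7)
f=pickle.load(open("scene0.pkl","rb"))
hsv=cv2.cvtColor(f["image"],cv2.COLOR_RGB2HSV); print(hsv[219,333],hsv[195,333],hsv[212,316],hsv[268,335],hsv[290,362])
for nm,lo,hi,b,z in(("green",(60,60,10),(95,255,255),(308,200,360,240),.008),("greenrim",(12,40,90),(35,255,255),(308,200,360,240),.012),("rest",(10,40,80),(32,255,255),(205,222,275,280),.006),("tray",(60,60,10),(95,255,255),(295,245,430,335),.008)):
    m=mask(f,lo,hi,b); c=big(m)
    if c: print(nm,*rect(f,c[0],z))
E
```

```text
t 0.1 pos [0.2145 0.5865 0.2412] jaw 69.9 q6 -0.12 w mm 84.9 F [0.4 1.  0.2]
R [[0.939, -0.001, 0.344], [-0.344, -0.002, 0.939], [-0.0, -1.0, -0.002]]
slide cm now-axes [ 41.8    9.17 -33.46]
yaw needed (tool y down, + => jaw angle decreases) -37.8
jaw after 107.7 slide after yaw [ 12.52   9.17 -52.05]
[75 70 66] [109  13 159] [ 20  47 151] [79 63 89] [115  14 108]
green [ 643.3 -169.1] [41.7 42.6] 71.3
greenrim [ 639.2 -171.4] [69.1 69.1] 30.6
rest [474.3 -79.4] [140.7  78.1] 18.0
tray [ 480.5 -299. ] [171.  111.7] 68.8
```

>>> play_rows(slide=[[2,0,-1.6],[3.5,0,-2.8],[3.5,0,-2.8],[3.8,0,-3.0],[3.8,0,-3.1],[3.8,0,-3.1],[3.8,0,-3.1],[3.8,0,-3.0],[3.8,0,-3.0],[3.5,0,-2.8],[3.5,0,-2.8],[3,0,-2.3]], yaw=[0,0,0,0,0,0,0,0,0,0,0,0], grip=[-1,-1,-1,-1,-1,-1,-1,-1,-1,-1,-1,-1])

```text
time: 1.3
tool_pos: [0.4931, 0.1274, 0.2419]
tool_rot: [-0.696, 0.696, -0.124, 0.124]
contact_force: [0.7, 0.8, -0.3]
gripper_width: 1.0
```

>>> play_rows(slide=[[0,0,0],[0,0,0],[0,0,0],[0,0,0],[0,0,0],[0,0,0],[0,0,0]], yaw=[-7,-7,-7,-7,-7,-2.8,0], grip=[-0.2,-0.2,-0.2,-0.2,-0.2,-0.2,-0.2])

```text
time: 2.0
tool_pos: [0.4922, 0.1296, 0.2418]
tool_rot: [0.699, -0.699, -0.108, 0.109]
contact_force: [-0.4, 0.5, -0.1]
gripper_width: 0.598
```

```bash
python3 - <<'E'
from h import *
go(.492,.1285,.12,107.7)
E
```

```text
t 2.0 pos [0.4922 0.1296 0.2418] jaw 107.69 q6 -1.77 w mm 50.8 F [-0.4  0.5 -0.1]
R [[0.953, -0.001, -0.304], [0.304, -0.0, 0.953], [-0.001, -1.0, 0.0]]
slide cm now-axes [-0.04 12.18 -0.1 ]
yaw needed (tool y down, + => jaw angle decreases) -0.01
jaw after 107.7 slide after yaw [-0.04 12.18 -0.1 ]
```

>>> play_rows(slide=[[0,1.5,-0.1],[0,2.5,0],[0,2.5,0],[0,2.5,0],[0,2.5,0],[0,2.0,0],[0,1.4,0],[0,1,0],[0,0.5,0],[0,0,0]], yaw=[0,0,0,0,0,0,0,0,0,0], grip=[-0.2,-0.2,-0.2,-0.2,-0.2,-0.2,-0.2,-0.2,-0.2,-0.2])

```text
time: 3.0
tool_pos: [0.4927, 0.1286, 0.0779]
tool_rot: [0.699, -0.699, -0.108, 0.109]
contact_force: [0.2, -0.3, -0.4]
gripper_width: 0.598
```

```bash
python3 - <<'E'
from h import *
from plant import cams
go(.492,.1285,.078,107.7)
f=cams.grab_frame("scene");c=f["image"][130:260,80:280,::-1]; cv2.imwrite("pics/b1.png",cv2.resize(c,None,fx=4,fy=4,interpolation=cv2.INTER_CUBIC))
E
```

```text
t 3.0 pos [0.4927 0.1286 0.0779] jaw 107.69 q6 -1.77 w mm 50.9 F [ 0.2 -0.3 -0.4]
R [[0.953, -0.001, -0.304], [0.304, -0.0, 0.953], [-0.001, -1.0, 0.0]]
slide cm now-axes [-0.07 -0.01  0.01]
yaw needed (tool y down, + => jaw angle decreases) -0.01
jaw after 107.7 slide after yaw [-0.07 -0.01  0.01]
```

View pics/b1.png

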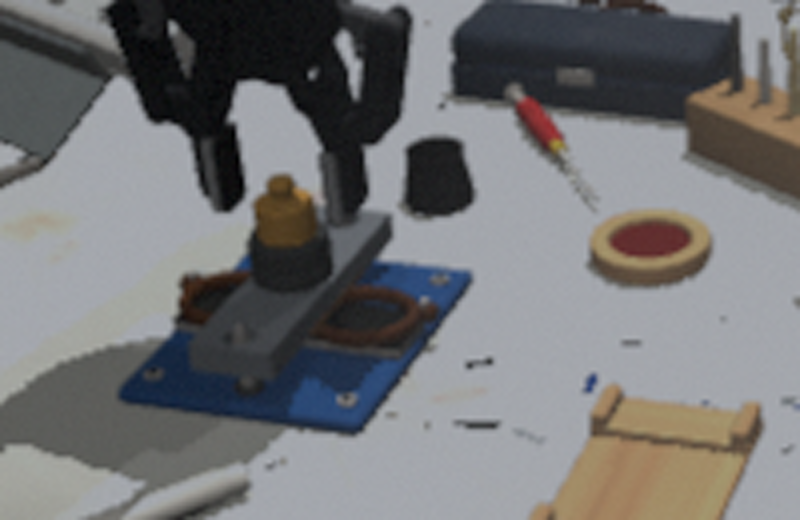

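The brass weight at (287,220) sits midway between the fingertips at (230,205) and (350,215). Closing now.

>>> play_rows(slide=[[0,0,0],[0,0,0],[0,0,0],[0,0,0],[0,0,0],[0,0,0],[0,0,0],[0,0,0]], yaw=[0,0,0,0,0,0,0,0], grip=[0.1,0.3,0.5,0.7,0.8,0.8,0.8,0.8])

```text
time: 3.85
tool_pos: [0.4938, 0.1289, 0.0798]
tool_rot: [0.699, -0.699, -0.11, 0.108]
contact_force: [-0.5, 0.5, 5.5]
gripper_width: 0.289
```

>>> play_rows(slide=[[0,-0.3,0],[0,-1,0],[0,-2,0],[0,-2,0],[0,-1.2,0],[0,0,0]], yaw=[0,0,0,0,0,0], grip=[0.8,0.8,0.8,0.8,0.8,0.8])

```text
time: 4.45
tool_pos: [0.4942, 0.1288, 0.1457]
tool_rot: [-0.699, 0.699, 0.11, -0.107]
contact_force: [0.1, 0.1, -1.2]
gripper_width: 0.286
```

```bash
python3 - <<'E'
from h import *
from plant import cams
go(.642,.033,.14)
for n,b in(("scene",(110,280,80,280)),("top",(150,280,150,350))):
    f=cams.grab_frame(n);c=f["image"][b[0]:b[1],b[2]:b[3],::-1]; cv2.imwrite(f"pics/b2{n}.png",cv2.resize(c,None,fx=3,fy=3,interpolation=cv2.INTER_CUBIC))
E
```

```text
t 4.45 pos [0.4942 0.1288 0.1457] jaw 107.7 q6 -1.77 w mm 24.3 F [ 0.1  0.1 -1.2]
R [[0.953, 0.004, -0.304], [0.304, 0.0, 0.953], [0.004, -1.0, -0.001]]
slide cm now-axes [ 11.17   0.63 -13.62]
```

View pics/b2scene.png

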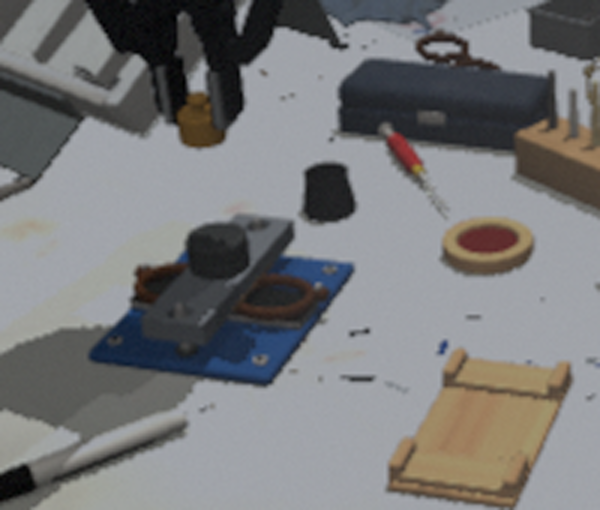

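View pics/b2top.png

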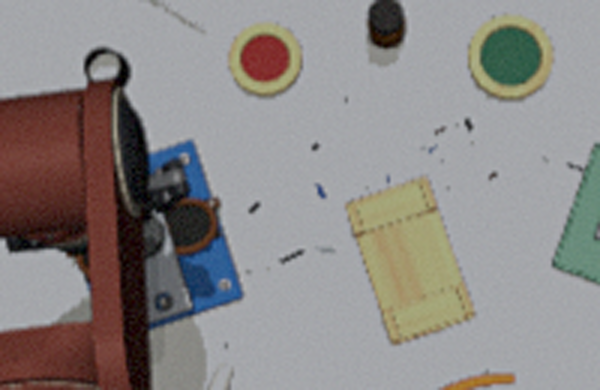

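>>> play_rows(slide=[[1,0,-1.2],[2,0,-2.4],[2,0,-2.5],[2,0,-2.5],[2,0,-2.5],[1.5,0,-1.7],[0.7,0,-0.8],[0,0,0]], yaw=[0,0,0,0,0,0,0,0], grip=[0.8,0.8,0.8,0.8,0.8,0.8,0.8,0.8])

```text
time: 5.35
tool_pos: [0.6413, 0.0321, 0.1419]
tool_rot: [0.699, -0.699, -0.108, 0.109]
contact_force: [-0.1, 0.2, -0.9]
gripper_width: 0.282
```

```bash
python3 - <<'E'
from h import *
go(.642,.033,.050)
E
```

```text
t 5.35 pos [0.6413 0.0321 0.1419] jaw 107.62 q6 -1.94 w mm 24.0 F [-0.1  0.2 -0.9]
R [[0.953, -0.002, -0.303], [0.303, 0.0, 0.953], [-0.002, -1.0, 0.001]]
slide cm now-axes [0.11 9.19 0.06]
```

>>> play_rows(slide=[[0.1,2,0.1],[0,2.5,0],[0,2.5,0],[0,1.5,0],[0,1,0],[0,0,0]], yaw=[0,0,0,0,0,0], grip=[0.8,0.8,0.8,0.8,0.8,0.8])

```text
time: 5.95
tool_pos: [0.6402, 0.0348, 0.0467]
tool_rot: [0.699, -0.698, -0.108, 0.11]
contact_force: [0.1, 0.2, -0.9]
gripper_width: 0.287
```

```bash
cat > snap.py <<'E'
import sys
from h import *
from plant import cams
def snap(tag,sb=None,tb=None,k=4):
    out=[]
    for n,b in(("scene",sb),("top",tb)):
        if b is None: continue
        f=cams.grab_frame(n); pickle.dump(f,open(f"{n}_{tag}.pkl","wb"))
        c=f["image"][b[1]:b[3],b[0]:b[2],::-1]; cv2.imwrite(f"pics/{tag}_{n}.png",cv2.resize(c,None,fx=k,fy=k,interpolation=cv2.INTER_CUBIC))
E
python3 - <<'E'
from snap import *
go(.642,.033,.0295)
snap("b3",(180,130,330,250),(200,130,300,210),5)
E
```

```text
t 5.95 pos [0.6402 0.0348 0.0467] jaw 107.73 q6 -1.94 w mm 24.4 F [ 0.1  0.2 -0.9]
R [[0.953, -0.003, -0.304], [0.304, 0.0, 0.953], [-0.003, -1.0, 0.001]]
slide cm now-axes [ 0.12  1.72 -0.23]
```

View pics/b3_scene.png

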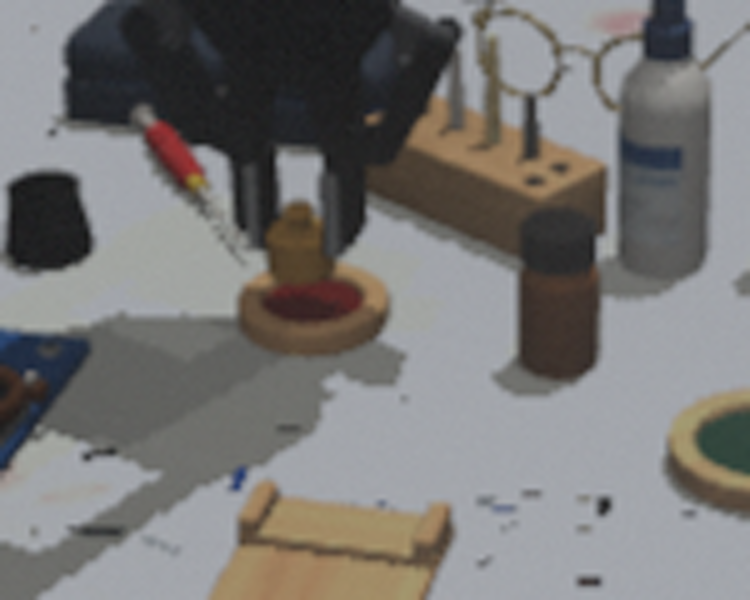

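View pics/b3_top.png

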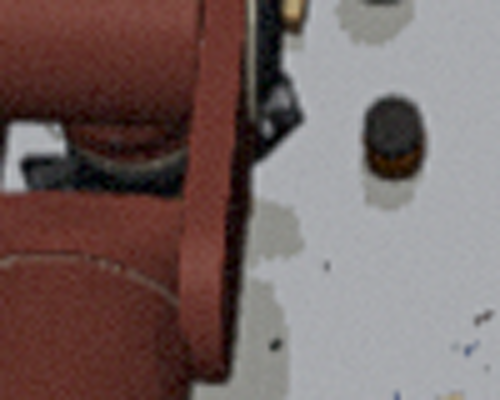

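```bash
python3 - <<'E'
from h import *
f=pickle.load(open("scene_b3.pkl","rb"))
p=lambda X:((proj(f,X)-[180,130])*5).round(0)
print(p([[.6402,.0348,.026],[.6402,.0348,.055],[.6402,.0348,.0357],[.642,.033,.012]]))
E
```

```text
[[305. 268.]
 [302. 204.]
 [304. 247.]
 [313. 298.]]
```

>>> play_rows(slide=[[0.1,0.6,-0.2],[0,0.6,0],[0,0.3,0],[0,0.2,0],[0,0,0]], yaw=[0,0,0,0,0], grip=[0.8,0.8,0.8,0.8,0.8])

```text
time: 6.55
tool_pos: [0.6428, 0.0328, 0.0308]
tool_rot: [0.699, -0.699, -0.108, 0.109]
contact_force: [-0.5, 0.4, -1.3]
gripper_width: 0.288
```

>>> play_rows(slide=[[0,0.1,0],[0,0.1,0],[0,0,0]], yaw=[0,0,0], grip=[0.8,0.8,0.8])

```text
time: 6.85
tool_pos: [0.6431, 0.0328, 0.0293]
tool_rot: [-0.699, 0.699, 0.109, -0.109]
contact_force: [-0.4, 0.1, -1.4]
gripper_width: 0.286
```

>>> play_rows(slide=[[0,0.1,0],[0,0.1,0],[0,0,0]], yaw=[0,0,0], grip=[0.8,0.8,0.8])

```text
time: 7.15
tool_pos: [0.6433, 0.0328, 0.029]
tool_rot: [-0.699, 0.699, 0.109, -0.109]
contact_force: [-4.0, -0.3, 8.1]
gripper_width: 0.287
```

Contact is felt, so release and rise.

>>> play_rows(slide=[[0,0,0],[0,0,0],[0,0,0],[0,0,0],[0,-0.5,0],[0,-1.5,0],[0,-2.5,0],[0,-2.5,0],[0,-2.5,0],[0,-1.5,0],[0,0,0]], yaw=[0,0,0,0,0,0,0,0,0,0,0], grip=[0.2,0,-0.2,-0.2,-0.2,-0.2,-0.2,-0.2,-0.2,-0.2,-0.2])

```text
time: 8.25
tool_pos: [0.6452, 0.0327, 0.1416]
tool_rot: [-0.698, 0.699, 0.111, -0.106]
contact_force: [0.4, 0.5, -0.1]
gripper_width: 0.6
```

```bash
python3 - <<'E'
from snap import *
snap("b4",(120,150,280,250),None,5)
go(.492,.1285,.14,107.7)
E
```

```text
t 8.3 pos [0.644  0.0328 0.1391] jaw 107.7 q6 -1.94 w mm 50.9 F [0.4 0.8 0.1]
R [[0.953, 0.003, -0.304], [0.304, -0.0, 0.953], [0.003, -1.0, -0.001]]
slide cm now-axes [-11.57  -0.14  13.74]
yaw needed (tool y down, + => jaw angle decreases) 0.0
jaw after 107.7 slide after yaw [-11.57  -0.14  13.74]
```

View pics/b4_scene.png

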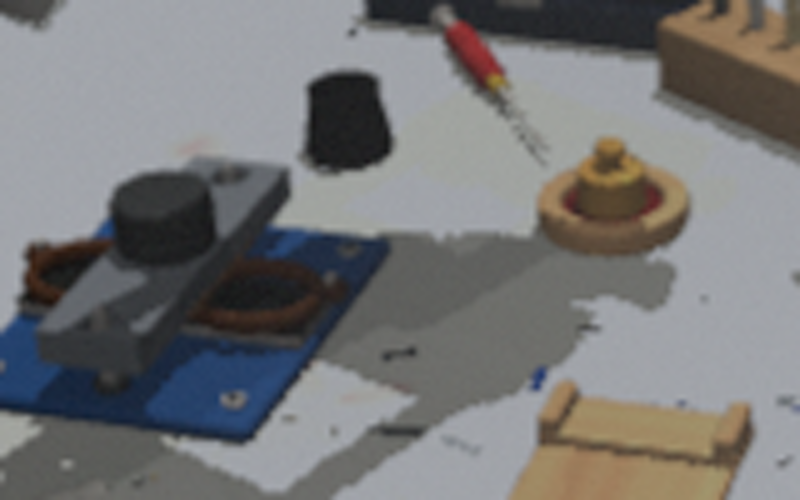

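The brass weight stands upright in the red cup at (610,185). The steel weight's top centre is at (162,187).

>>> play_rows(slide=[[-1,0,1.2],[-2,0,2.4],[-2,0,2.5],[-2,0,2.5],[-2,0,2.5],[-1.6,0,1.7],[-0.8,0,0.9],[0,0,0],[0,0,0]], yaw=[0,0,0,0,0,0,0,0,0], grip=[-0.5,-0.5,-0.5,-0.5,-0.5,-0.5,-0.5,-0.5,-0.5])

```text
time: 9.2
tool_pos: [0.4931, 0.1284, 0.1369]
tool_rot: [-0.699, 0.699, 0.109, -0.109]
contact_force: [-0.3, 0.2, 1.2]
gripper_width: 0.751
```

```bash
python3 - <<'E'
from h import *
f=pickle.load(open("scene_b4.pkl","rb"))
print(ray(f,[[152.4,187.4]],.059))
go(.492,.1285,.055,107.7)
E
```

```text
[[0.49534463 0.13299802 0.059     ]]
t 9.2 pos [0.4931 0.1284 0.1369] jaw 107.7 q6 -1.77 w mm 63.8 F [-0.3  0.2  1.2]
R [[0.953, -0.0, -0.304], [0.304, -0.0, 0.953], [-0.0, -1.0, -0.0]]
slide cm now-axes [-0.1   8.19  0.05]
yaw needed (tool y down, + => jaw angle decreases) -0.0
jaw after 107.7 slide after yaw [-0.1   8.19  0.05]
```

>>> play_rows(slide=[[0,1,0.2],[0,1.8,0],[0,2,0],[0,1.5,0],[0,1,0],[0,0.6,0],[0,0.3,0],[0,0,0]], yaw=[0,0,0,0,0,0,0,0], grip=[-0.5,-0.5,-0.5,-0.5,-0.5,-0.5,-0.5,-0.5])

```text
time: 10.0
tool_pos: [0.4924, 0.1306, 0.0553]
tool_rot: [-0.699, 0.699, 0.109, -0.109]
contact_force: [-0.9, 0.2, 0.5]
gripper_width: 0.75
```

```bash
python3 - <<'E'
from snap import *
snap("s1",(100,140,260,260),None,5)
go(.492,.1285,.055,107.7)
E
```

```text
t 10.05 pos [0.4927 0.1306 0.0558] jaw 107.7 q6 -1.77 w mm 63.8 F [-0.7  0.2 -0.3]
R [[0.953, 0.001, -0.304], [0.304, 0.0, 0.953], [0.001, -1.0, -0.0]]
slide cm now-axes [-0.13  0.08 -0.18]
yaw needed (tool y down, + => jaw angle decreases) 0.0
jaw after 107.7 slide after yaw [-0.13  0.08 -0.18]
```

View pics/s1_scene.png

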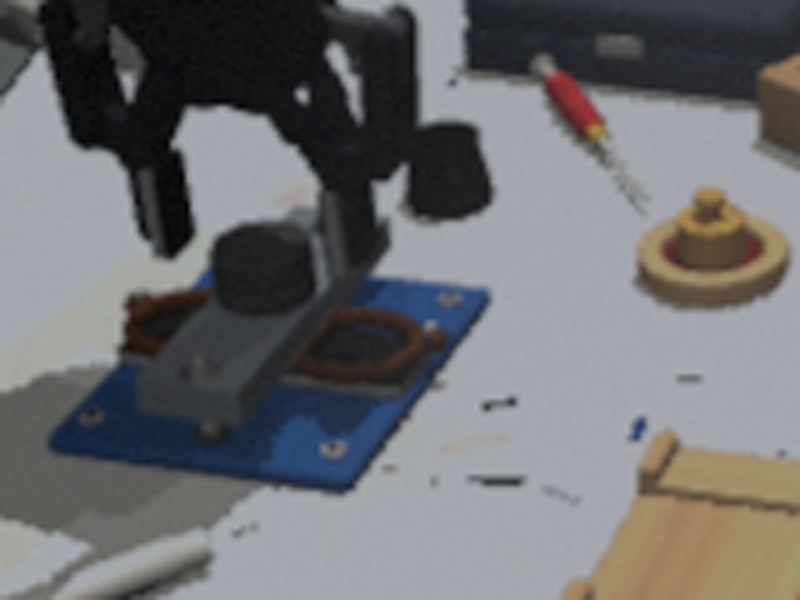

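The steel weight, centred near (262,265), lies between the finger faces at about 190 and 325. Closing.

>>> play_rows(slide=[[0,0,-0.1],[0,0,0],[0,0,0],[0,0,0],[0,0,0],[0,0,0],[0,0,0],[0,0,0]], yaw=[0,0,0,0,0,0,0,0], grip=[-0.2,0,0.1,0.3,0.5,0.5,0.5,0.5])

```text
time: 10.85
tool_pos: [0.4931, 0.1297, 0.0563]
tool_rot: [0.699, -0.699, -0.109, 0.108]
contact_force: [-2.2, -0.4, 4.7]
gripper_width: 0.409
```

>>> play_rows(slide=[[0,-0.3,0],[0,-1,0],[0,-2,0],[0,-2,0],[0,-2,0],[0,-1,0],[0,0,0],[0,0,0]], yaw=[0,0,0,0,0,0,0,0], grip=[0.5,0.5,0.5,0.5,0.5,0.5,0.5,0.5])

```text
time: 11.65
tool_pos: [0.4921, 0.1296, 0.1376]
tool_rot: [0.699, -0.699, -0.108, 0.109]
contact_force: [0.4, -0.3, -1.8]
gripper_width: 0.409
```

```bash
python3 - <<'E'
from snap import *
snap("s2",(80,110,240,240),None,4)
go(.6395,-.1717,.14,107.7)
E
```

```text
t 11.7 pos [0.4917 0.1295 0.137 ] jaw 107.7 q6 -1.77 w mm 35.2 F [-0.3  0.4 -1.6]
R [[0.953, -0.002, -0.304], [0.304, -0.0, 0.953], [-0.002, -1.0, 0.0]]
slide cm now-axes [  4.92  -0.32 -33.19]
yaw needed (tool y down, + => jaw angle decreases) 0.0
jaw after 107.7 slide after yaw [  4.92  -0.32 -33.19]
```

View pics/s2_scene.png

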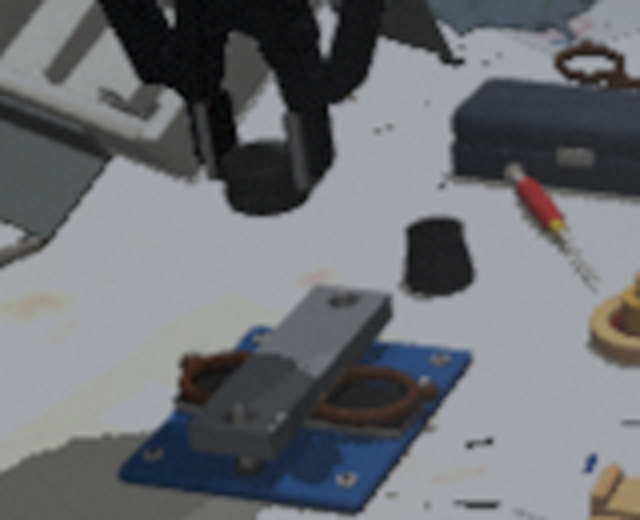

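>>> play_rows(slide=[[0.2,0,-1.6],[0.5,0,-3.2],[0.5,0,-3.6],[0.6,0,-3.8],[0.6,0,-3.8],[0.6,0,-3.8],[0.6,0,-3.8],[0.5,0,-3.6],[0.5,0,-3.2],[0.2,0,-1.8],[0.1,0,-1.0],[0,0,0]], yaw=[0,0,0,0,0,0,0,0,0,0,0,0], grip=[0.5,0.5,0.5,0.5,0.5,0.5,0.5,0.5,0.5,0.5,0.5,0.5])

```text
time: 12.9
tool_pos: [0.6399, -0.172, 0.1374]
tool_rot: [0.699, -0.698, -0.108, 0.109]
contact_force: [-0.4, 0.4, -1.3]
gripper_width: 0.411
```

>>> play_rows(slide=[[0,1.5,0],[0,2,0],[0,2,0],[0,1.5,0],[0,1,0],[0,0.5,0],[0,0,0],[0,0,0]], yaw=[0,0,0,0,0,0,0,0], grip=[0.5,0.5,0.5,0.5,0.5,0.5,0.5,0.5])

```text
time: 13.7
tool_pos: [0.6408, -0.1719, 0.0542]
tool_rot: [-0.698, 0.699, 0.109, -0.108]
contact_force: [-0.5, 0.1, -1.6]
gripper_width: 0.411
```

```bash
python3 - <<'E'
from snap import *
snap("s3",(270,140,400,260),None,5)
go(.6395,-.1717,.0275)
f=pickle.load(open("scene_s3.pkl","rb"))
print(((proj(f,[[.6395,-.1717,.012],[.6395,-.1717,.0265],[.6395,-.1717,.0485]])-[270,140])*5).round())
E
```

```text
t 13.75 pos [ 0.641  -0.172   0.0545] jaw 107.7 q6 -2.25 w mm 35.1 F [-0.6 -0.1 -1.9]
R [[0.953, 0.002, -0.304], [0.304, -0.001, 0.953], [0.002, -1.0, -0.001]]
slide cm now-axes [-0.14  2.7   0.08]
[[314. 388.]
 [316. 355.]
 [318. 303.]]
```

View pics/s3_scene.png

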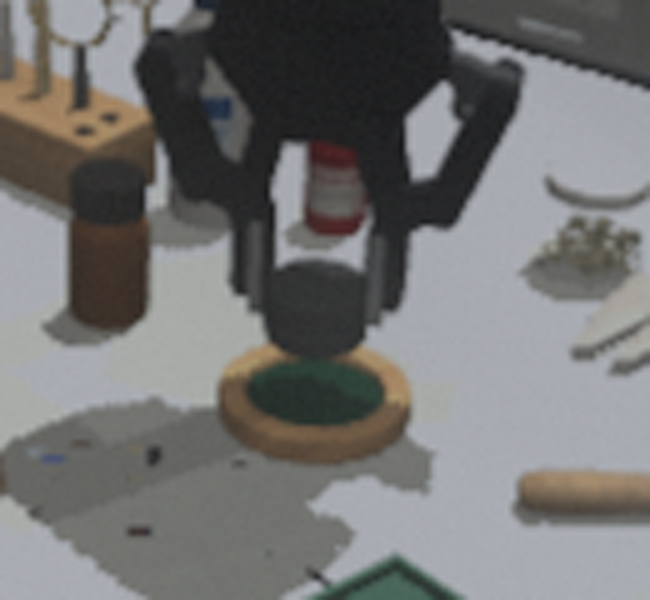

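The weight hangs level at (317,300), over the cup opening at (315,390). Lowering.

>>> play_rows(slide=[[-0.1,0.8,0.1],[0,0.8,0],[0,0.5,0],[0,0.3,0],[0,0.2,0],[0,0.1,0],[0,0,0]], yaw=[0,0,0,0,0,0,0], grip=[0.5,0.5,0.5,0.5,0.5,0.5,0.5])

```text
time: 14.45
tool_pos: [0.639, -0.1711, 0.0276]
tool_rot: [0.699, -0.699, -0.109, 0.109]
contact_force: [-3.2, -0.2, 4.8]
gripper_width: 0.407
```

>>> play_rows(slide=[[0,0,0],[0,0,0],[0,0,0],[0,0,0],[0,-0.5,0],[0,-1.5,0],[0,-2.5,0],[0,-2.5,0],[0,-2.5,0],[0,-1.5,0],[0,0,0]], yaw=[0,0,0,0,0,0,0,0,0,0,0], grip=[0,-0.2,-0.4,-0.4,-0.4,-0.4,-0.4,-0.4,-0.4,-0.4,-0.4])

```text
time: 15.55
tool_pos: [0.6409, -0.1719, 0.1407]
tool_rot: [-0.697, 0.7, 0.111, -0.107]
contact_force: [0.4, -1.2, 0.3]
gripper_width: 0.701
```

```bash
python3 - <<'E'
from snap import *
snap("s4",(100,140,400,290),None,2.6)
go(.492,.1285,.14,107.7)
E
```

```text
t 15.6 pos [ 0.6398 -0.1714  0.1382] jaw 107.7 q6 -2.25 w mm 59.6 F [-0.2 -0.4 -0.6]
R [[0.953, 0.003, -0.304], [0.304, -0.001, 0.953], [0.003, -1.0, -0.002]]
slide cm now-axes [-4.95 -0.26 33.07]
yaw needed (tool y down, + => jaw angle decreases) 0.0
jaw after 107.7 slide after yaw [-4.96 -0.26 33.07]
```

View pics/s4_scene.png

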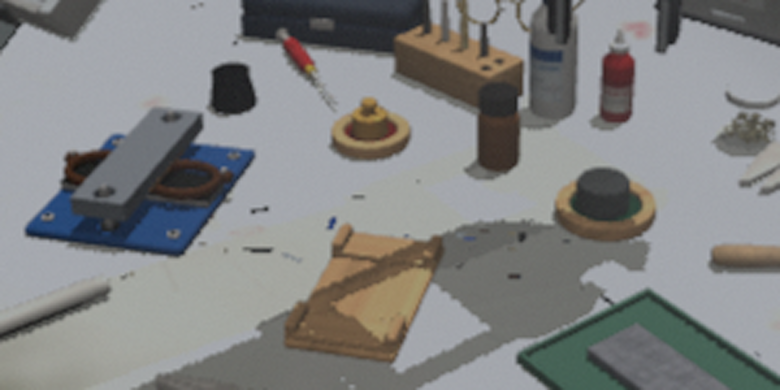

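Both weights are in their cups: brass (370,120), steel (603,190). Now I'll measure the block from above.

```bash
python3 - <<'E'
from snap import *
snap("k1",None,(150,170,260,280),5)
f=pickle.load(open("top_k1.pkl","rb"))
hsv=cv2.cvtColor(f["image"],cv2.COLOR_RGB2HSV)
m=mask(f,(0,0,90),(179,60,255),(178,190,226,270))
# restrict to inside of blue hull
b=mask(f,(100,120,40),(125,255,255),(160,185,245,275)); cs=np.concatenate(big(b,4)); h=np.zeros_like(b); cv2.drawContours(h,[cv2.convexHull(cs)],-1,255,-1)
m&=h; c=big(m)[0]; print(*rect(f,c,.037))
print("blue",*rect(f,cs,.008))
E
```

```text
[490.3 128.8] [131.1  41.9] 17.7
blue [492.2 129.4] [137.  116.6] 17.9
```

View pics/k1_top.png

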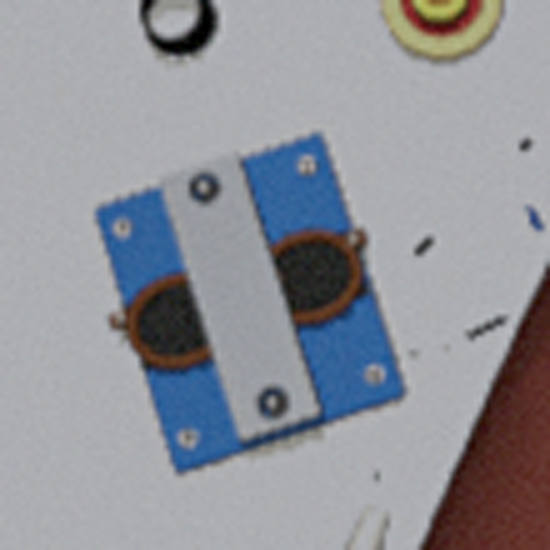

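>>> play_rows(slide=[[-0.2,0,1.6],[-0.5,0,3.2],[-0.5,0,3.6],[-0.6,0,3.8],[-0.6,0,3.8],[-0.6,0,3.8],[-0.6,0,3.8],[-0.5,0,3.6],[-0.5,0,3.2],[-0.3,0,1.7],[-0.1,0,1.0],[0,0,0]], yaw=[0,0,0,0,0,0,0,0,0,0,0,0], grip=[-0.4,-0.4,-0.4,-0.4,-0.4,-0.4,-0.4,-0.4,-0.4,-0.4,-0.4,-0.4])

```text
time: 16.85
tool_pos: [0.4892, 0.13, 0.135]
tool_rot: [0.699, -0.699, -0.109, 0.11]
contact_force: [0.1, -1.0, -0.5]
gripper_width: 0.702
```

>>> play_rows(slide=[[0,1.5,0],[0,2,0],[0,2,0],[0,1.5,0],[0,1,0],[0,0.5,0],[0,0,0],[0,0,0]], yaw=[0,0,0,0,0,0,0,0], grip=[-0.4,-0.4,-0.4,-0.4,-0.4,-0.4,-0.4,-0.4])

```text
time: 17.65
tool_pos: [0.4913, 0.129, 0.052]
tool_rot: [-0.699, 0.699, 0.109, -0.108]
contact_force: [0.0, -0.2, -0.3]
gripper_width: 0.701
```

```bash
python3 - <<'E'
from snap import *
go(.492,.129,.038,107.7)
E
```

```text
t 17.65 pos [0.4913 0.129  0.052 ] jaw 107.69 q6 -1.77 w mm 59.6 F [ 0.  -0.2 -0.3]
R [[0.953, 0.001, -0.304], [0.304, 0.0, 0.953], [0.001, -1.0, -0.0]]
slide cm now-axes [ 0.06  1.4  -0.02]
yaw needed (tool y down, + => jaw angle decreases) -0.01
jaw after 107.7 slide after yaw [ 0.06  1.4  -0.02]
```

```bash
python3 - <<'E'
from snap import *
f=pickle.load(open("scene_s1.pkl","rb"))
j=np.array([-.304,.953])
for s in(+1,-1):
  for z in(.0448,.05,.055):
    q=np.array([.4927,.1306])+s*.036*j
    print(s,z,((proj(f,[[*q,z]])-[100,140])*5).round())
snap("k2",(100,160,220,250),None,6)
E
```

```text
1 0.0448 [[179. 264.]]
1 0.05 [[177. 252.]]
1 0.055 [[175. 241.]]
-1 0.0448 [[356. 285.]]
-1 0.05 [[354. 273.]]
-1 0.055 [[353. 262.]]
```

View pics/k2_scene.png

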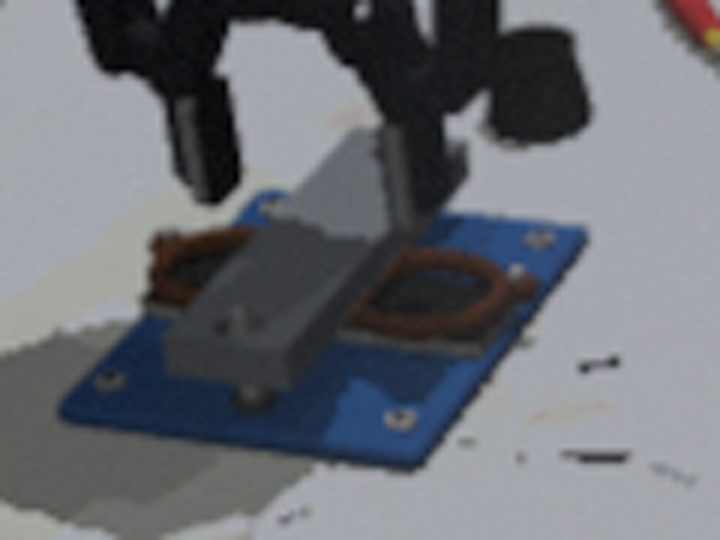

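The block lies between the finger tips at (210,200) and (405,235), still above the frame rims. Going down 16 mm and closing.

>>> play_rows(slide=[[0,0.7,0],[0,0.6,0],[0,0.3,0],[0,0,0],[0,0,0],[0,0,0],[0,0,0],[0,0,0],[0,0,0],[0,0,0]], yaw=[0,0,0,0,0,0,0,0,0,0], grip=[-0.4,-0.4,-0.4,-0.2,0,0.2,0.4,0.4,0.4,0.4])

```text
time: 18.7
tool_pos: [0.491, 0.1291, 0.0357]
tool_rot: [-0.699, 0.699, 0.109, -0.109]
contact_force: [-0.5, 0.4, 2.9]
gripper_width: 0.451
```

```bash
python3 - <<'E'
from snap import *
go(.492,.129,.036,107.7)
snap("k3",(100,160,220,250),None,6)
E
```

```text
t 18.7 pos [0.491  0.1291 0.0357] jaw 107.7 q6 -1.77 w mm 38.4 F [-0.5  0.4  2.9]
R [[0.953, 0.001, -0.304], [0.304, 0.0, 0.953], [0.001, -1.0, -0.0]]
slide cm now-axes [ 0.09 -0.03 -0.04]
yaw needed (tool y down, + => jaw angle decreases) 0.0
jaw after 107.7 slide after yaw [ 0.09 -0.03 -0.04]
```

View pics/k3_scene.png

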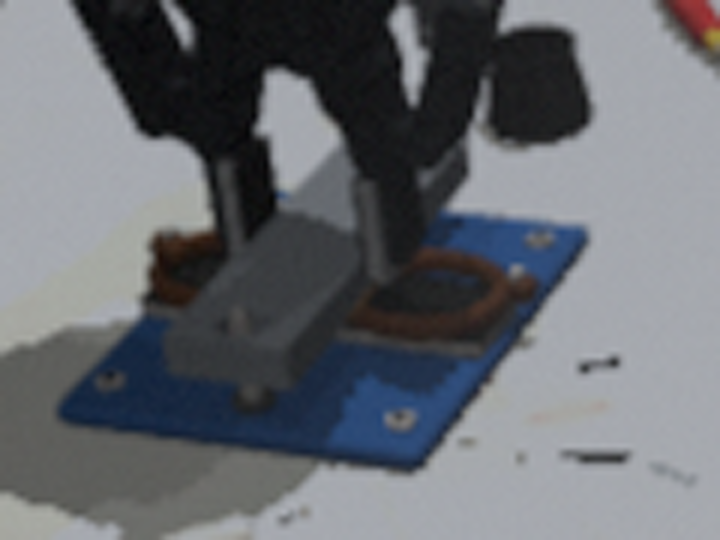

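The block is gripped at its middle, with tips at (240,240) and (380,280). Lifting straight up.

>>> play_rows(slide=[[0,-0.3,0],[0,-0.6,0],[0,-1,0],[0,-1,0],[0,-1.5,0],[0,-2,0],[0,-2,0],[0,-1,0],[0,-0.5,0],[0,0,0]], yaw=[0,0,0,0,0,0,0,0,0,0], grip=[0.4,0.4,0.4,0.4,0.4,0.4,0.4,0.4,0.4,0.4])

```text
time: 19.75
tool_pos: [0.491, 0.129, 0.1351]
tool_rot: [-0.699, 0.699, 0.109, -0.108]
contact_force: [-0.9, -0.8, -2.0]
gripper_width: 0.447
```

```bash
python3 - <<'E'
from snap import *
go(.472,-.0843,.135,107.8)
snap("k4",(80,110,240,240),None,5)
E
```

```text
t 19.75 pos [0.491  0.129  0.1351] jaw 107.7 q6 -1.77 w mm 38.0 F [-0.9 -0.8 -2. ]
R [[0.953, 0.001, -0.304], [0.304, 0.0, 0.953], [0.001, -1.0, -0.0]]
slide cm now-axes [ -8.29   0.   -19.75]
yaw needed (tool y down, + => jaw angle decreases) -0.1
jaw after 107.8 slide after yaw [ -8.33   0.   -19.73]
```

View pics/k4_scene.png

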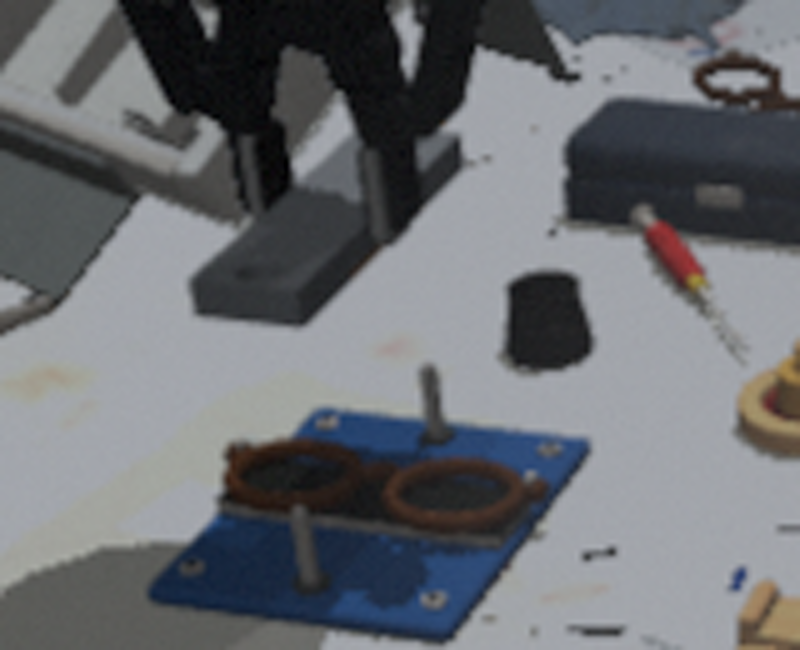

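The block is lifted level and the frame stayed on the pad at (385,485). Moving to the rest.

>>> play_rows(slide=[[-0.6,0,-1.4],[-1,0,-2.5],[-1.3,0,-3],[-1.3,0,-3],[-1.3,0,-3],[-1.3,0,-3],[-0.9,0,-2.3],[-0.6,0,-1.5],[0,0,0],[0,0,0]], yaw=[0,0,0,0,0,0,0,-0.1,0,0], grip=[0.4,0.4,0.4,0.4,0.4,0.4,0.4,0.4,0.4,0.4])

```text
time: 20.8
tool_pos: [0.4706, -0.0842, 0.1334]
tool_rot: [0.699, -0.698, -0.108, 0.109]
contact_force: [-0.5, 0.6, -2.2]
gripper_width: 0.451
```

>>> play_rows(slide=[[0,1.5,0],[0,2,0],[0,2,0],[0,1.5,0],[0,1,0],[0,0.5,0],[0,0,0],[0,0,0]], yaw=[0,0,0,0,0,0,0,0], grip=[0.4,0.4,0.4,0.4,0.4,0.4,0.4,0.4])

```text
time: 21.6
tool_pos: [0.472, -0.0839, 0.0498]
tool_rot: [-0.698, 0.699, 0.11, -0.109]
contact_force: [-1.0, -0.3, -1.8]
gripper_width: 0.448
```

```bash
python3 - <<'E'
from snap import *
go(.472,-.0843,.024,107.8)
snap("k5",(180,170,310,290),None,5)
f=pickle.load(open("scene_k5.pkl","rb"))
E
```

```text
t 21.6 pos [ 0.472  -0.0839  0.0498] jaw 107.82 q6 -2.21 w mm 38.1 F [-1.  -0.3 -1.8]
R [[0.952, 0.001, -0.306], [0.306, -0.0, 0.952], [0.001, -1.0, -0.001]]
slide cm now-axes [-0.01  2.58 -0.04]
yaw needed (tool y down, + => jaw angle decreases) 0.02
jaw after 107.8 slide after yaw [-0.01  2.58 -0.04]
```

View pics/k5_scene.png

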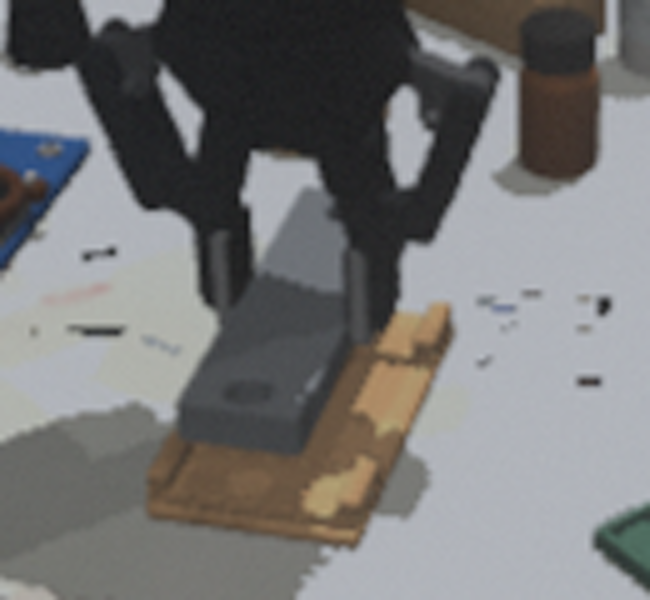

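The block at (270,370) is lined up above the rest, with its near end over the front saddle. Lowering.

>>> play_rows(slide=[[0,0.8,0],[0,0.8,0],[0,0.5,0],[0,0.3,0],[0,0.1,0],[0,0.1,0],[0,0,0]], yaw=[0,0,0,0,0,0,0], grip=[0.4,0.4,0.4,0.4,0.4,0.4,0.4])

```text
time: 22.35
tool_pos: [0.4716, -0.0839, 0.0234]
tool_rot: [-0.699, 0.699, 0.109, -0.109]
contact_force: [-0.9, 0.3, -3.1]
gripper_width: 0.449
```

>>> play_rows(slide=[[0,0.1,0],[0,0.05,0],[0,0,0]], yaw=[0,0,0], grip=[0.4,0.4,0.4])

```text
time: 22.65
tool_pos: [0.4718, -0.084, 0.0229]
tool_rot: [-0.699, 0.699, 0.109, -0.109]
contact_force: [-3.2, 1.0, 5.1]
gripper_width: 0.449
```

>>> play_rows(slide=[[0,0,0],[0,0,0],[0,0,0],[0,0,0],[0,-0.5,0],[0,-1.5,0],[0,-2.5,0],[0,-2.5,0],[0,-2.5,0],[0,-2,0],[0,0,0]], yaw=[0,0,0,0,0,0,0,0,0,0,0], grip=[0,-0.2,-0.4,-0.4,-0.4,-0.4,-0.4,-0.4,-0.4,-0.4,-0.4])

```text
time: 23.75
tool_pos: [0.4737, -0.0846, 0.1407]
tool_rot: [-0.697, 0.7, 0.112, -0.107]
contact_force: [-0.2, -0.2, 0.1]
gripper_width: 0.699
```

```bash
python3 - <<'E'
from snap import *
snap("k6",(180,190,310,290),(150,170,330,290),4)
go(.492,.129,.14,17.7)
E
```

```text
t 23.85 pos [ 0.4715 -0.0839  0.1368] jaw 107.8 q6 -2.21 w mm 59.5 F [ 0.  -0.5  0.9]
R [[0.952, 0.001, -0.306], [0.306, -0.0, 0.952], [0.001, -1.0, -0.0]]
slide cm now-axes [ 8.46 -0.32 19.64]
yaw needed (tool y down, + => jaw angle decreases) -89.9
jaw after -162.3 slide after yaw [19.66 -0.32 -8.42]
```

View pics/k6_scene.png

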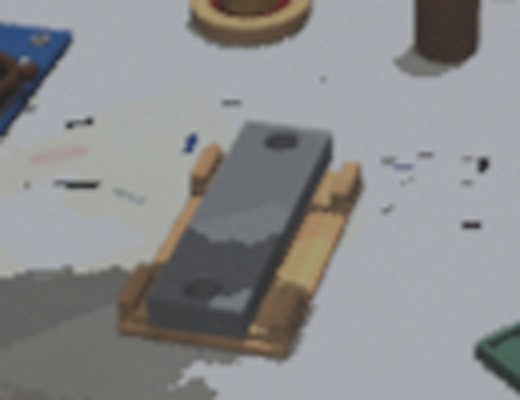

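View pics/k6_top.png

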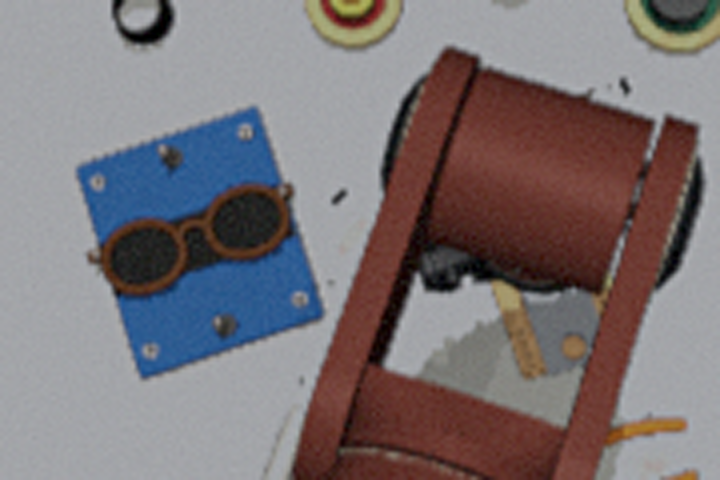

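The block sits in both saddles (scene (240,240)). The frame is in full view at top (195,235). Measuring it.

>>> play_rows(slide=[[0.7,0,1.5],[1.2,0,2.8],[1.5,0,3.4],[1.5,0,3.5],[1.5,0,3.5],[1.2,0,2.9],[0.8,0,2.0],[0,0,0]], yaw=[0,0,0,0,0,0,0,0], grip=[-0.35,-0.35,-0.35,-0.35,-0.35,-0.35,-0.35,-0.35])

```text
time: 24.65
tool_pos: [0.4902, 0.1303, 0.1346]
tool_rot: [0.699, -0.698, -0.109, 0.112]
contact_force: [0.3, -0.3, 0.6]
gripper_width: 0.671
```

>>> play_rows(slide=[[0,0,0],[0,0,0],[0,0,0],[0,0,0],[0,0,0],[0,0,0],[0,0,0],[0,0,0],[0,0,0],[0,0,0],[0,0,0],[0,0,0]], yaw=[5,8.5,8.5,8.5,8.5,8.5,8.5,8.5,8.5,8.5,8.5,0], grip=[-0.35,-0.35,-0.35,-0.35,-0.35,-0.35,-0.35,-0.35,-0.35,-0.35,-0.35,-0.35])

```text
time: 25.85
tool_pos: [0.4907, 0.1273, 0.1353]
tool_rot: [-0.57, 0.572, -0.417, 0.416]
contact_force: [0.5, -0.1, -0.2]
gripper_width: 0.674
```

```bash
python3 - <<'E'
from snap import *
go(.492,.129,.06,17.7)
f=pickle.load(open("top_k6.pkl","rb"))
m=mask(f,(3,70,30),(20,255,200),(165,210,228,248))
c=np.concatenate([q for q in big(m,6) if cv2.contourArea(q)>8]); 
print(*rect(f,c,.021))
snap("f1",(100,140,220,250),None,6)
E
```

```text
t 25.85 pos [0.4907 0.1273 0.1353] jaw 17.76 q6 -0.2 w mm 57.3 F [ 0.5 -0.1 -0.2]
R [[0.305, -0.003, 0.952], [-0.952, -0.001, 0.305], [-0.0, -1.0, -0.003]]
slide cm now-axes [-0.12  7.53  0.2 ]
yaw needed (tool y down, + => jaw angle decreases) 0.06
jaw after 17.7 slide after yaw [-0.12  7.53  0.2 ]
[493.  126.8] [ 42.3 122.1] 17.3
```

View pics/f1_scene.png

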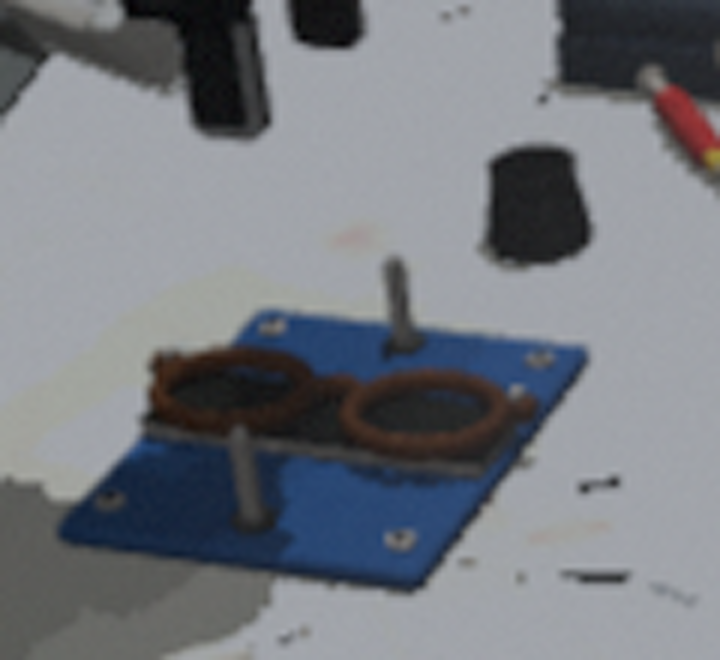

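The view is clear: the pins are at (400,300) and (245,480), and the frame lies between them. Descending toward its middle.

>>> play_rows(slide=[[-0.1,1.2,0.2],[0,2,0],[0,2,0],[0,1.7,0],[0,1.0,0],[0,0.5,0],[0,0,0],[0,0,0]], yaw=[0,0,0,0,0,0,0,0], grip=[-0.35,-0.35,-0.35,-0.35,-0.35,-0.35,-0.35,-0.35])

```text
time: 26.7
tool_pos: [0.4937, 0.13, 0.0534]
tool_rot: [0.572, -0.571, 0.416, -0.417]
contact_force: [0.4, 0.4, -0.8]
gripper_width: 0.675
```

```bash
python3 - <<'E'
from snap import *
go(.4925,.1285,.021,17.7)
snap("f2",(100,150,220,250),None,6)
E
```

```text
t 26.7 pos [0.4937 0.13   0.0534] jaw 17.82 q6 -0.2 w mm 57.4 F [ 0.4  0.4 -0.8]
R [[0.306, 0.001, 0.952], [-0.952, 0.0, 0.306], [0.0, -1.0, 0.001]]
slide cm now-axes [ 0.11  3.24 -0.16]
yaw needed (tool y down, + => jaw angle decreases) 0.12
jaw after 17.7 slide after yaw [ 0.11  3.24 -0.16]
```

View pics/f2_scene.png

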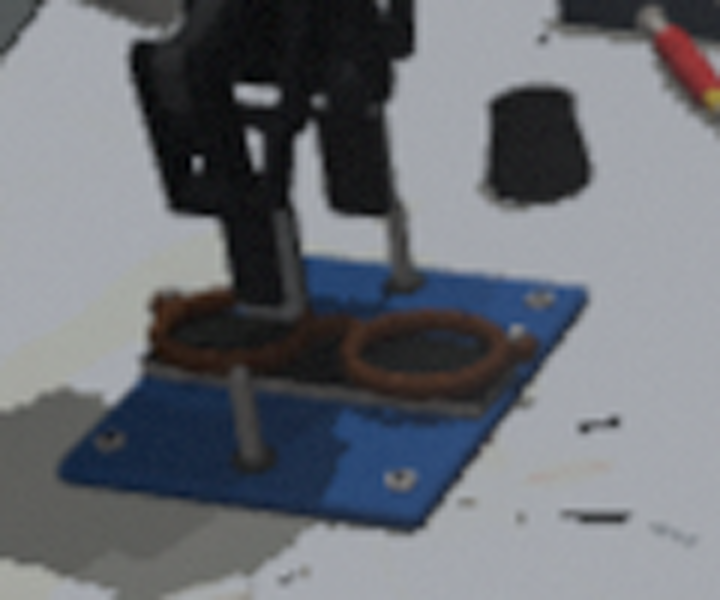

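>>> play_rows(slide=[[0.1,0.5,-0.15],[0,0.7,0],[0,0.5,0],[0,0,0],[0,0,0]], yaw=[0.1,0,0,0,0], grip=[-0.35,-0.35,-0.35,-0.35,-0.35])

```text
time: 27.25
tool_pos: [0.4917, 0.1285, 0.0354]
tool_rot: [-0.571, 0.571, -0.417, 0.417]
contact_force: [-0.3, -0.4, -0.5]
gripper_width: 0.679
```

```bash
python3 - <<'E'
from snap import *
go(.4925,.1285,.021,17.7)
snap("f3",(110,170,210,250),None,8)
E
```

```text
t 27.25 pos [0.4917 0.1285 0.0354] jaw 17.7 q6 -0.2 w mm 57.7 F [-0.3 -0.4 -0.5]
R [[0.304, -0.001, 0.953], [-0.953, -0.0, 0.304], [-0.0, -1.0, -0.001]]
slide cm now-axes [0.03 1.44 0.07]
yaw needed (tool y down, + => jaw angle decreases) 0.0
jaw after 17.7 slide after yaw [0.03 1.44 0.07]
```

View pics/f3_scene.png

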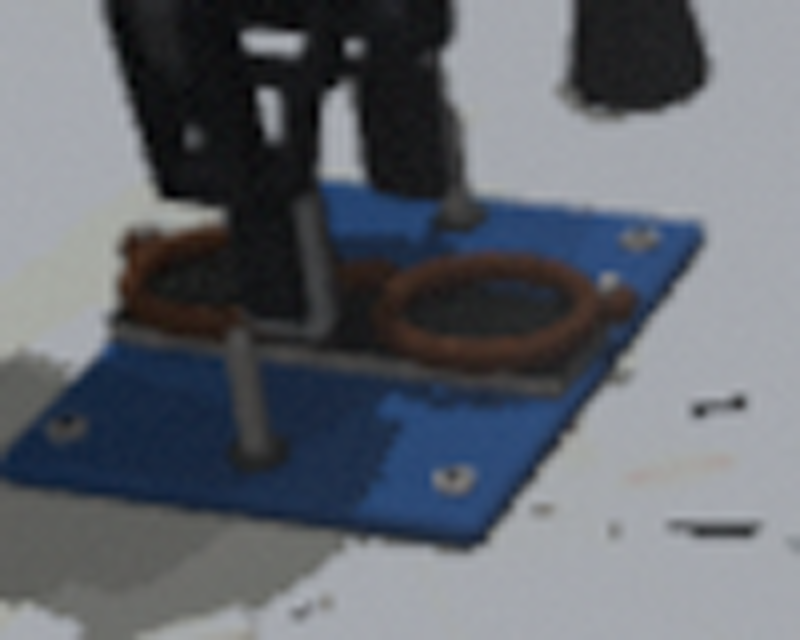

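>>> play_rows(slide=[[0,0.6,0.05],[0,0.4,0],[0,0.3,0],[0,0.1,0],[0,0,0],[0,0,0]], yaw=[0,0,0,0,0,0], grip=[-0.35,-0.35,-0.35,-0.35,-0.35,-0.35])

```text
time: 27.9
tool_pos: [0.4925, 0.1287, 0.0219]
tool_rot: [0.571, -0.571, 0.417, -0.417]
contact_force: [0.4, -0.3, 0.3]
gripper_width: 0.673
```

```bash
python3 - <<'E'
from snap import *
go(.4925,.1285,.021,17.7)
snap("f4",(110,170,210,250),None,8)
E
```

```text
t 27.9 pos [0.4925 0.1287 0.0219] jaw 17.7 q6 -0.2 w mm 57.2 F [ 0.4 -0.3  0.3]
R [[0.304, 0.0, 0.953], [-0.953, 0.0, 0.304], [0.0, -1.0, 0.0]]
slide cm now-axes [ 0.02  0.09 -0.01]
yaw needed (tool y down, + => jaw angle decreases) -0.0
jaw after 17.7 slide after yaw [ 0.02  0.09 -0.01]
```

View pics/f4_scene.png

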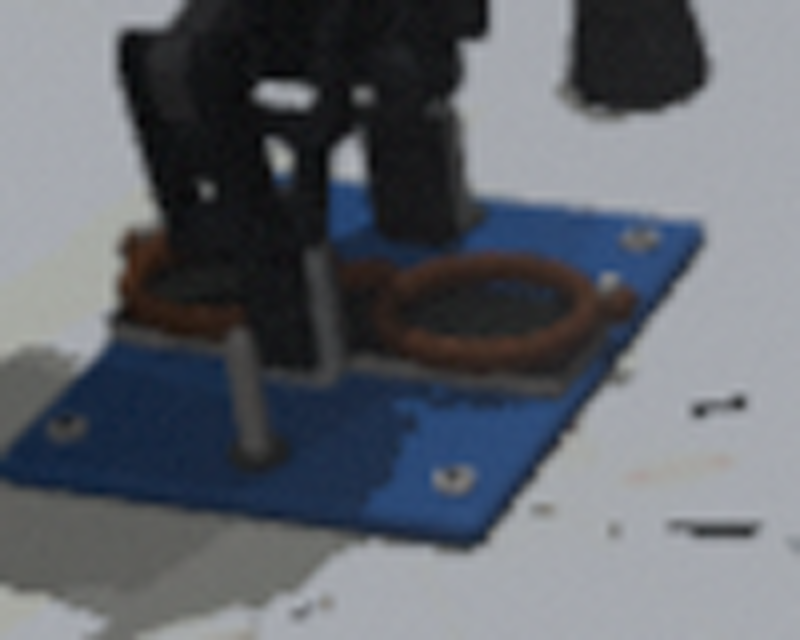

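Both fingers are beside the frame, clear of the pins (near tip (295,375), far tip (420,240)). Closing.

>>> play_rows(slide=[[0,0.1,0],[0,0,0],[0,0,0],[0,0,0],[0,0,0],[0,0,0],[0,0,0],[0,0,0]], yaw=[0,0,0,0,0,0,0,0], grip=[-0.3,-0.2,-0.1,0,0.1,0.1,0.1,0.1])

```text
time: 28.75
tool_pos: [0.4928, 0.1287, 0.0213]
tool_rot: [0.571, -0.571, 0.417, -0.417]
contact_force: [-1.6, -0.6, 5.1]
gripper_width: 0.511
```

```bash
python3 - <<'E'
from snap import *
go(.4925,.1285,.021,17.7)
snap("f5",(110,170,210,250),None,8)
E
```

```text
t 28.75 pos [0.4928 0.1287 0.0213] jaw 17.7 q6 -0.2 w mm 43.4 F [-1.6 -0.6  5.1]
R [[0.304, 0.0, 0.953], [-0.953, 0.0, 0.304], [0.0, -1.0, 0.0]]
slide cm now-axes [ 0.01  0.03 -0.03]
yaw needed (tool y down, + => jaw angle decreases) 0.0
jaw after 17.7 slide after yaw [ 0.01  0.03 -0.03]
```

View pics/f5_scene.png

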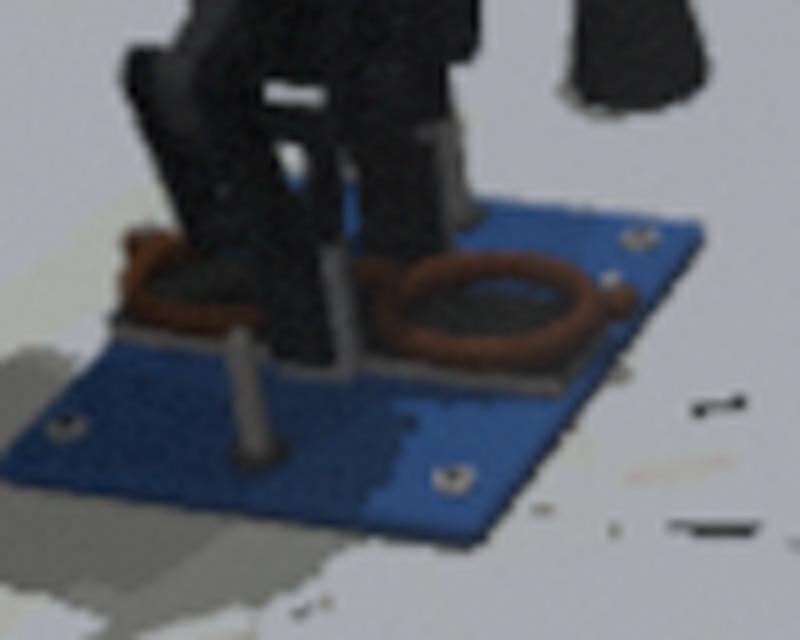

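The opening reads 43 mm, which fits the 46 mm frame allowing for the 2–3 mm bias seen on the other parts. Lifting gently.

>>> play_rows(slide=[[0,-0.2,0],[0,-0.4,0],[0,-0.6,0],[0,-0.8,0],[0,-1,0],[0,-1,0],[0,-1.2,0],[0,-1.2,0],[0,-1,0],[0,-0.6,0],[0,0,0]], yaw=[0,0,0,0,0,0,0,0,0,0,0], grip=[0.1,0.1,0.1,0.1,0.1,0.1,0.1,0.1,0.1,0.1,0.1])

```text
time: 29.9
tool_pos: [0.4933, 0.1288, 0.1022]
tool_rot: [0.572, -0.57, 0.417, -0.418]
contact_force: [0.5, -0.4, -0.2]
gripper_width: 0.508
```

```bash
python3 - <<'E'
from snap import *
go(.4842,-.2985,.12,-21.8)
snap("f6",(90,120,220,250),None,5)
E
```

```text
t 29.9 pos [0.4933 0.1288 0.1022] jaw 17.7 q6 -0.2 w mm 43.2 F [ 0.5 -0.4 -0.2]
R [[0.304, 0.002, 0.953], [-0.953, 0.0, 0.304], [0.0, -1.0, 0.002]]
slide cm now-axes [ 40.43  -1.79 -13.85]
yaw needed (tool y down, + => jaw angle decreases) 39.5
jaw after -21.8 slide after yaw [40.01 -1.79 15.03]
```

View pics/f6_scene.png

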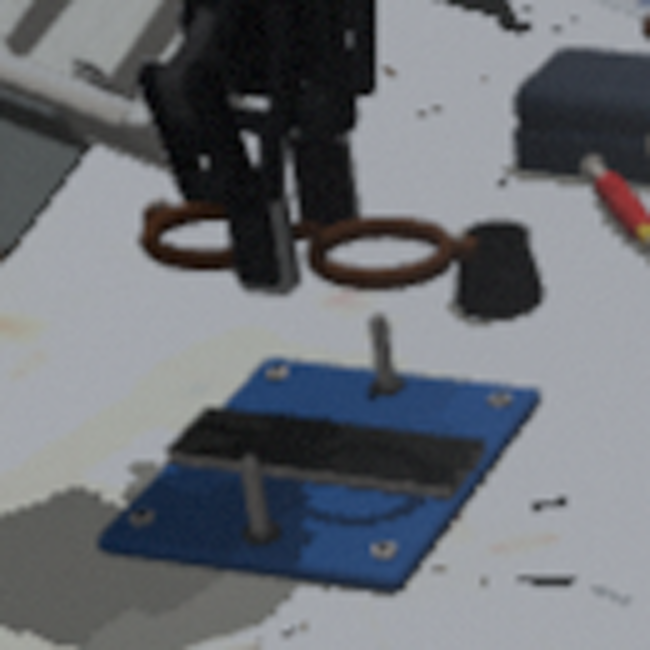

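The frame is held level at its middle at (300,245), clear of the pins. Carrying it to the tray.

>>> play_rows(slide=[[0.8,-0.6,-0.3],[1.6,-0.6,-0.5],[2.4,-0.6,-0.8],[3,0,-1],[3.2,0,-1.1],[3.2,0,-1.1],[3.2,0,-1.1],[3.2,0,-1.1],[3.2,0,-1.1],[3.2,0,-1.1],[3.2,0,-1.1],[3.2,0,-1.1]], yaw=[0,0,0,0,0,0,0,0,0,0,0,0], grip=[0.1,0.1,0.1,0.1,0.1,0.1,0.1,0.1,0.1,0.1,0.1,0.1])

```text
time: 31.15
tool_pos: [0.4845, -0.2259, 0.1184]
tool_rot: [-0.571, 0.571, -0.418, 0.417]
contact_force: [0.6, 0.3, 0.4]
gripper_width: 0.511
```

>>> play_rows(slide=[[2.8,0,-1.0],[2.2,0,-0.7],[1.4,0,-0.5],[0.7,0,-0.2],[0,0,0],[0,0,0],[0,0,0],[0,0,0],[0,0,0],[0,0,0],[0,0,0]], yaw=[0,0,0,0,4,7.5,8,8,8,4,0], grip=[0.1,0.1,0.1,0.1,0.1,0.1,0.1,0.1,0.1,0.1,0.1])

```text
time: 32.25
tool_pos: [0.4841, -0.2983, 0.1186]
tool_rot: [0.397, -0.397, 0.586, -0.585]
contact_force: [0.3, 0.4, -0.4]
gripper_width: 0.51
```

```bash
python3 - <<'E'
from snap import *
go(.4842,-.2985,.05,-21.8)
E
```

```text
t 32.25 pos [ 0.4841 -0.2983  0.1186] jaw -21.73 q6 -0.3 w mm 43.4 F [ 0.3  0.4 -0.4]
R [[-0.37, -0.001, 0.929], [-0.929, 0.001, -0.37], [-0.0, -1.0, -0.001]]
slide cm now-axes [0.02 6.86 0.03]
yaw needed (tool y down, + => jaw angle decreases) 0.07
jaw after -21.8 slide after yaw [0.02 6.86 0.03]
```

>>> play_rows(slide=[[0,1,0],[0,1.8,0],[0,2,0],[0,1.5,0],[0,0.9,0],[0,0.4,0],[0,0,0],[0,0,0]], yaw=[0.1,0,0,0,0,0,0,0], grip=[0.1,0.1,0.1,0.1,0.1,0.1,0.1,0.1])

```text
time: 33.05
tool_pos: [0.4847, -0.2995, 0.0436]
tool_rot: [-0.396, 0.396, -0.585, 0.586]
contact_force: [0.6, 0.1, 0.0]
gripper_width: 0.508
```

```bash
python3 - <<'E'
from snap import *
go(.4842,-.2988,.019,-21.7)
snap("t1",(280,210,440,340),(310,180,430,280),5)
E
```

```text
t 33.05 pos [ 0.4847 -0.2995  0.0436] jaw -21.89 q6 -0.3 w mm 43.2 F [0.6 0.1 0. ]
R [[-0.373, 0.001, 0.928], [-0.928, -0.001, -0.373], [0.0, -1.0, 0.001]]
slide cm now-axes [-0.05  2.46 -0.08]
yaw needed (tool y down, + => jaw angle decreases) -0.19
jaw after -21.7 slide after yaw [-0.05  2.46 -0.08]
```

View pics/t1_scene.png

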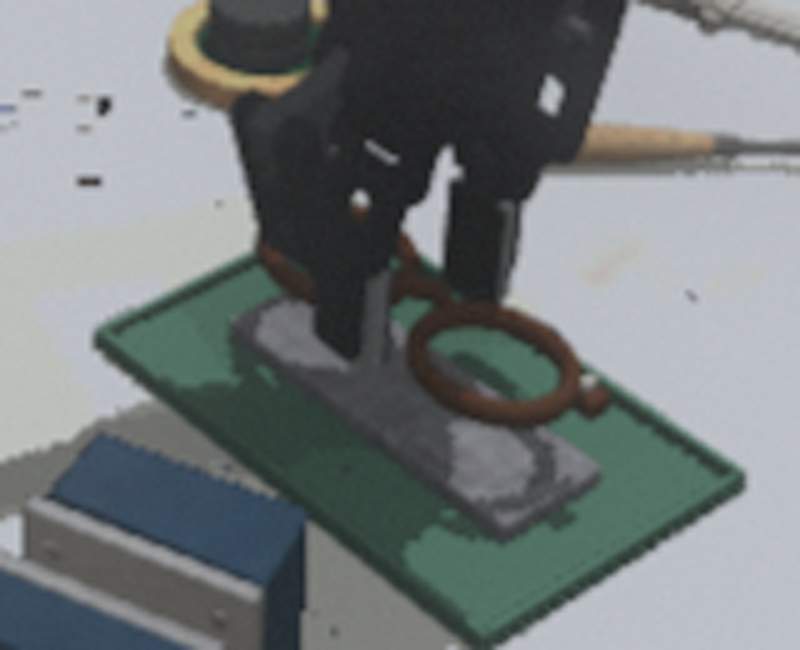

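View pics/t1_top.png

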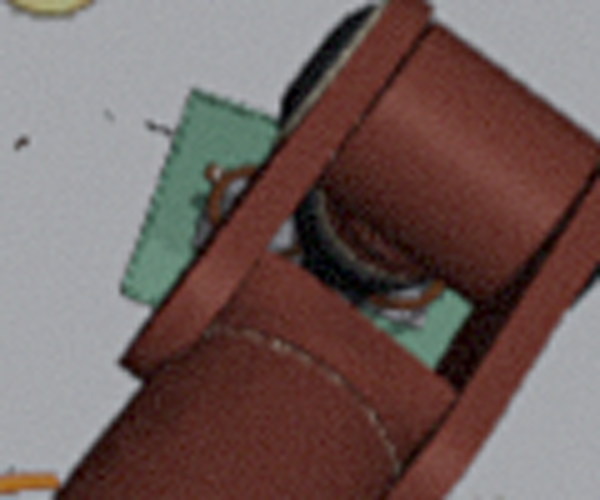

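The frame hangs level above the cushion, with its right hinge at (592,395). I'll check the offset along its length from that hinge.

```bash
python3 - <<'E'
from h import *
f=pickle.load(open("scene_t1.pkl","rb"))
h=ray(f,[[592/5+280,397/5+210]],.043)[0]; d=h[:2]-[.4842,-.2988]
y=np.array([np.cos(np.radians(68.3)),np.sin(np.radians(68.3))]); x=np.array([y[1],-y[0]])
print(h,"along",d@y,"across",d@x)
f=pickle.load(open("top_t1.pkl","rb"))
h=ray(f,[[211/5+310,172/5+180]],.046)[0]; d=h[:2]-[.4842,-.2988]
print(h,"along",d@y,"across",d@x)
E
```

```text
[ 0.47095344 -0.35870758  0.043     ] along -0.060559955397901426 across 0.009842821697584324
[ 0.51727051 -0.24404627  0.046     ] along 0.06310118699886762 across 0.010481879212069754
```

The hinges lie symmetrically, at −61 and +63 mm along the length. Lowering.

>>> play_rows(slide=[[0,0.5,-0.05],[0,0.7,0],[0,0.5,0],[0,0.3,0],[0,0.2,0],[0,0.1,0],[0,0,0],[0,0,0]], yaw=[-0.2,0,0,0,0,0,0,0], grip=[0.1,0.1,0.1,0.1,0.1,0.1,0.1,0.1])

```text
time: 33.95
tool_pos: [0.4838, -0.299, 0.02]
tool_rot: [-0.397, 0.397, -0.585, 0.585]
contact_force: [-0.6, 0.1, 0.5]
gripper_width: 0.51
```

>>> play_rows(slide=[[0,0.1,0],[0,0.05,0],[0,0,0]], yaw=[0,0,0], grip=[0.1,0.1,0.1])

```text
time: 34.25
tool_pos: [0.4837, -0.299, 0.0184]
tool_rot: [-0.397, 0.397, -0.585, 0.585]
contact_force: [0.4, 0.4, 0.2]
gripper_width: 0.514
```

>>> play_rows(slide=[[0,0.05,0],[0,0.05,0],[0,0,0]], yaw=[0,0,0], grip=[0.1,0.1,0.1])

```text
time: 34.55
tool_pos: [0.4838, -0.299, 0.0183]
tool_rot: [0.397, -0.397, 0.585, -0.585]
contact_force: [-3.5, 2.8, 8.2]
gripper_width: 0.512
```

>>> play_rows(slide=[[0,0,0],[0,0,0],[0,0,0],[0,0,0],[0,0,0],[0,-0.4,0],[0,-1,0],[0,-2,0],[0,-2.5,0],[0,-2.5,0],[0,-2,0],[0,0,0]], yaw=[0,0,0,0,0,0,0,0,0,0,0,0], grip=[0,-0.1,-0.2,-0.35,-0.35,-0.35,-0.35,-0.35,-0.35,-0.35,-0.35,-0.35])

```text
time: 35.75
tool_pos: [0.4859, -0.3006, 0.1261]
tool_rot: [-0.398, 0.396, -0.582, 0.588]
contact_force: [-0.1, -0.9, 0.1]
gripper_width: 0.674
```

```bash
python3 - <<'E'
from snap import *
go(.492,.129,.25)
snap("t2",(280,210,440,340),None,5)
E
```

```text
t 35.75 pos [ 0.4859 -0.3006  0.1261] jaw -21.69 q6 -0.31 w mm 57.3 F [-0.1 -0.9  0.1]
R [[-0.37, 0.006, 0.929], [-0.929, -0.005, -0.37], [0.002, -1.0, 0.008]]
slide cm now-axes [-40.11 -12.61 -15.21]
```

View pics/t2_scene.png

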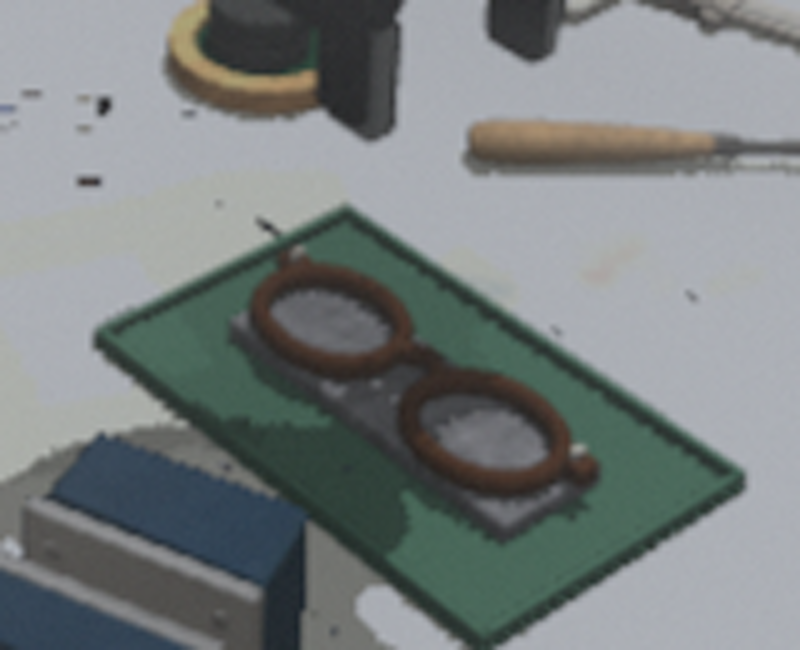

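```bash
python3 - <<'E'
from snap import *
go(.36,.40,.25)
E
```

```text
t 35.8 pos [ 0.4848 -0.2998  0.1238] jaw -21.7 q6 -0.31 w mm 57.0 F [-0.2  0.6 -1. ]
R [[-0.37, 0.004, 0.929], [-0.929, -0.003, -0.37], [0.001, -1.0, 0.005]]
slide cm now-axes [-60.39 -12.88 -37.41]
```

>>> play_rows(slide=[[0,-2,0],[0,-3,0],[0,-3,0],[0,-3,0],[0,-1.5,0],[-1.5,0,-0.9],[-3,0,-1.8],[-3.8,0,-2.3],[-4,0,-2.4],[-4,0,-2.4],[-4,0,-2.5],[-4,0,-2.5]], yaw=[0,0,0,0,0,0,0,0,0,0,0,0], grip=[-0.35,-0.35,-0.35,-0.35,-0.35,-0.35,-0.35,-0.35,-0.35,-0.35,-0.35,-0.35])

```text
time: 37.0
tool_pos: [0.4338, -0.0158, 0.2432]
tool_rot: [0.396, -0.398, 0.586, -0.584]
contact_force: [0.7, 0.7, 0.8]
gripper_width: 0.675
```

>>> play_rows(slide=[[-4,0,-2.5],[-4,0,-2.5],[-4,0,-2.5],[-4,0,-2.5],[-4,0,-2.5],[-4,0,-2.5],[-4,0,-2.5],[-3.5,0,-2.2],[-2.5,0,-1.5],[-1,0,-0.6],[0,0,0],[0,0,0]], yaw=[0,0,0,0,0,0,0,0,0,0,0,0], grip=[-0.35,-0.35,-0.35,-0.35,-0.35,-0.35,-0.35,-0.35,-0.35,-0.35,-0.35,-0.35])

```text
time: 38.2
tool_pos: [0.3624, 0.3864, 0.245]
tool_rot: [-0.396, 0.398, -0.585, 0.585]
contact_force: [0.4, -0.7, 0.3]
gripper_width: 0.672
```

```bash
python3 - <<'E'
from snap import *
snap("z",(120,150,440,340),(220,145,420,275),2.5)
f=pickle.load(open("top_z.pkl","rb"))
c=cv2.cvtColor(f["image"],cv2.COLOR_RGB2BGR)[145:275,220:420]; cv2.imwrite("pics/z_top4.png",cv2.resize(c,None,fx=4,fy=4,interpolation=cv2.INTER_CUBIC))
m=mask(f,(2,70,20),(18,255,200),(335,205,405,255)); q=np.concatenate([k for k in big(m,6) if cv2.contourArea(k)>6]); print("frame",*rect(f,q,.019))
m=mask(f,(60,60,40),(90,255,255),(325,190,420,270)); print("tray",*rect(f,big(m)[0],.008))
go(.36,.4,.25)
E
```

```text
frame [ 484.3 -296.6] [127.1  44.5] 68.5
tray [ 484.2 -298.1] [166.5 108.1] 68.4
t 38.3 pos [0.363  0.3861 0.2458] jaw -21.79 q6 1.06 w mm 57.1 F [-0.1 -0.6 -0.3]
R [[-0.371, -0.0, 0.929], [-0.929, -0.001, -0.371], [0.001, -1.0, -0.0]]
slide cm now-axes [-1.18 -0.42 -0.8 ]
```

View pics/z_scene.png

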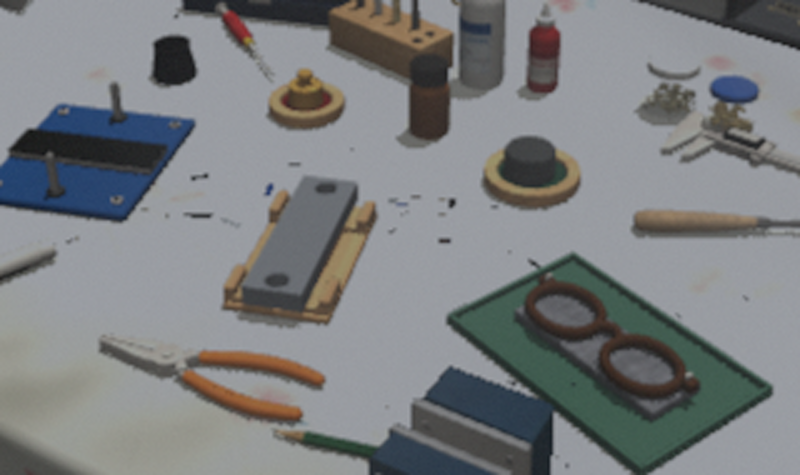

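View pics/z_top4.png

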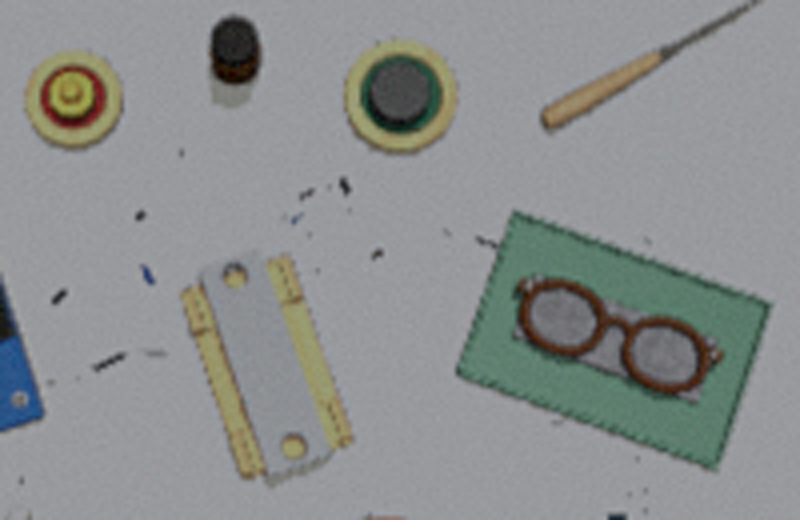

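All parts look home. The block looks slightly to the left between its cheeks in the top view, so I'll measure that before handing in.

```bash
python3 - <<'E'
from h import *
f=pickle.load(open("top_z.pkl","rb"))
h=mask(f,(0,0,0),(179,255,255),(266,207,308,268))
hsv=cv2.cvtColor(cv2.cvtColor(f["image"],cv2.COLOR_RGB2BGR),cv2.COLOR_BGR2HSV)
print(hsv[235,287],hsv[220,312],hsv[248,275])
holes=np.array([[234,275],[293,446]])/4+[220,145]
print("holes",ray(f,holes,.024).round(4).tolist(), ray(f,holes,.024).mean(0))
m=mask(f,(10,50,90),(32,255,255),(255,200,318,275)); q=np.concatenate([k for k in big(m,4) if cv2.contourArea(k)>4]); print("wood",*rect(f,q,.010))
E
```

```text
[115  10 150] [105   6 158] [ 20  57 143]
holes [[0.526, -0.067, 0.024], [0.4211, -0.1004, 0.024]] [ 0.47354224 -0.08366292  0.024     ]
wood [472.2 -84.1] [122.5  71.4] 17.8
```

```bash
python3 -c "
from plant import workorder
print(workorder.job_done())"
```

```text
the job is handed in; nothing more can be done
None
```

I took the press apart from the top, put all four parts in their homes, and handed the job in at about 38 s. The arm was well clear and touching nothing.

- **Order:** I moved the brass weight, the steel weight, the press block and the frame front, in that order. I lowered each part until the wrist felt light contact (about 5–9 N), then let go. The frame front was never dropped.
- **Weights:** The last pictures show the brass weight upright in the red-felt cup and the steel weight upright in the green-felt cup. I checked these by eye.
- **Press block:** It lies lengthwise in both saddles. It first looked slightly to one side in the top view, but its holes measured about 1.5 mm from the middle of the rest.
- **Frame front:** It lies flat on the cushion, with its length direction matching the tray's to 0.1° and its centre within about 1.5 mm of the tray's.
- **Disagreement:** The scene camera put some positions up to about 5 mm from the top camera, mainly because it sees the sides of things. I relied on the top camera.

No check failed.

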